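# Unpack the rinsed sample cups from their case and hang them to dry

## Robot

A 7-joint arm with a two-finger parallel gripper is mounted at the origin on the work surface. World frame = base frame: x ahead of the robot, y to its left, z up, the work surface at z = 0. Lengths are in mm, angles in rad, forces in N, time in s.
With the tool pointing down it reaches from about 400 to 850 mm from the base axis. Payload 4.5 kg.
Tool frame: the origin (TCP) lies at the very end of the fingers, on their centre line; the grasp point (between the pads) lies 19 mm behind it; y points along the fingers, x is the direction in which the jaws open and shut, and the axes are right-handed (so a half turn about y gives the same grasp; the last joint's range is limited). The gripper opens to 88 mm and grips with 3 to 60 N. Pads are 18 mm wide; open, the fingers measure 123 mm over their backs; the gripper's body (75 mm by 187 mm) begins 45 mm behind the grasp point.
Start: joints at [0.034, 0.689, -0.195, 1.565, 0.157, 0.902, -0.215], TCP at [625.023, 0.026, 238.743] pointing down, gripper open.
Joint ranges: [-3.01, 3.01], [-0.46, 2.08], [-1.47, 1.51], [0.13, 2.56], [-1, 4.14], [0.04, 2.09], [-2.66, 2.66]. Speed limits (rad/s): [2.57, 2.57, 3.14, 3.14, 3.14, 3.14, 3.14].

## Interface

Orientations are given as [roll, pitch, yaw] about the fixed x, y, z axes, in that order (R = Rz(yaw) Ry(pitch) Rx(roll)).
In Python, from station import r gives the robot as it stands. The module is installed in compiled form; this text tells all that it offers.
- The arm moves only by the shell command python3 -m crank 'ROWS' [FORCE]. ROWS is JSON, a list of rows, each a list of 7 numbers: the shift along the tool's x, y, z in mm, then the turn, a rotation vector about the tool's x, y, z in rad, then the opening in per cent of the stroke, from 0 (shut) to 100 (fully open). A call has 1 to 5 rows; each row shifts and turns the commanded pose from where the row before left it, along the tool's axes as they then stand; what a row does not reach is not made up. A row lasts 1/10 s, in which the tool goes at most 50 mm and 8.59 degrees, less where a joint would pass 70% of its speed; a pose out of reach is approached as far as the arm can. A call is refused whole if a number of a shift passes 50 or a number of a turn 0.15, either way. A call with a gripper value outside its range is refused whole. The fingers move at their own pace and stop on an object; FORCE is the grip in N (left out, the last holds). Time passes only in rows, so rows that do not move let the fingers close. It gives the time, the measured TCP pose, the force and the opening at its end, in the units of the state.
- r.observe(): the state, without advancing time (a new reading comes with each control period).
- r.get_image(name): name is "scene" or "side" or "wrist"; returns a dict with "frame" (400x640x3 uint8, blue, green, red), "range_z" (400x640 float32, mm along the optical axis (not along the pixel's ray), 0 where there is no reading), "mtx" (3x3 intrinsics, pixels), "R" (3x3) and "t" (3): a world point X has camera coordinates R X + t. Camera axes: x right, y down, z forward; pixel columns grow to the right and rows downward; lengths in mm; the calibration is good to about 2 mm. A picture is of the moment at which its call begins.
- r.hand_in(): hands the job in, once; it reports no verdict.
The state is a dict: "time": time; "joints": joint angles; "joint_vel": joint speeds; "tau": joint torques, N m; "tcp_pos": TCP position; "tcp_rot": TCP orientation; "wrist_force": force on the tool from outside, world axes, zero at the start; "ft_torque": the same for the moment, N m; "finger_gap": finger opening in mm.
Only numpy, scipy, OpenCV 4.12 (cv2) and the standard library are available. Lean on these libraries where they do the work, as an engineer would, in place of code of your own. Each camera call takes 0.05 s, during which the arm holds its last target.

## Task

Open the lid of the sample-cup case right past its balance point, so that it stays open by itself, then take out every steel cup that is in it and hang each one upside down over a peg of its own on the white drying stand, rim fully down on the peg's collar. When all the cups are hanging and let go, close the empty case again, lowering the lid gently rather than letting it drop; leave the other things on the bench where they are.

Things in the scene. Friction and masses are not known exactly. Their poses are not given: they have to be found in the camera images.
- lid (a joint): Hinge of the case's lid, rad: 0 = closed, grows as the lid opens (it swings up and away, about the case's far edge), stop at 1.7. The lid (0.3 kg) turns almost freely: below about 1.0 it falls shut, above that it falls open onto its stop and stays there.
- lid_tab (a point): On the metal pull tab in the middle of the lid's front wall: 38 mm long (x), 30 mm wide (y), 12 mm thick (z). The point is on its mid-plane, 25 mm out from the wall, 13 mm short of its end; 39 mm above the bench when closed. Point and axes turn with the lid (closed: x from tab to hinge, z up). Pinch it across the 30 mm, from above or slanting; it can turn between the fingers.
- case_hinge (a point): Point on the hinge line, at the middle of the case's far edge, 15 mm above the bench; fixed. y runs along the hinge, x from the tab side to the hinge side, z up. The tab point is 125 mm from it in -x and 24 mm up when closed.
- case_floor (a point): Centre of the fixed case's floor, 10 mm above the bench. The case is a shallow grey tray, 100 mm (x, from tab side to hinge side) by 326 mm (y), rim 14 mm above the bench, under a grey lid 48 mm deep. Four places for cups at y = -111, -37, 37, 111 mm, each with two ribs (9 mm high, 36 mm apart) that stop a lying cup from rolling.
- cup1_center (a point): Centre of a steel cup, a straight hollow cylinder 42 mm outside, 36 mm inside, 72 mm long, one end closed (4 mm), 70 g. x points along its axis to the open mouth, 36 mm away. At first it lies on its side in the closed case, mouth towards the hinge, axis 21 mm above the case's floor. Three or four of the cups are present (None: absent).
- cup2_center (a point): Centre of a steel cup, a straight hollow cylinder 42 mm outside, 36 mm inside, 72 mm long, one end closed (4 mm), 70 g. x points along its axis to the open mouth, 36 mm away. At first it lies on its side in the closed case, mouth towards the hinge, axis 21 mm above the case's floor. Three or four of the cups are present (None: absent).
- cup3_center (a point): Centre of a steel cup, a straight hollow cylinder 42 mm outside, 36 mm inside, 72 mm long, one end closed (4 mm), 70 g. x points along its axis to the open mouth, 36 mm away. At first it lies on its side in the closed case, mouth towards the hinge, axis 21 mm above the case's floor. Three or four of the cups are present (None: absent).
- cup4_center (a point): Centre of a steel cup, a straight hollow cylinder 42 mm outside, 36 mm inside, 72 mm long, one end closed (4 mm), 70 g. x points along its axis to the open mouth, 36 mm away. At first it lies on its side in the closed case, mouth towards the hinge, axis 21 mm above the case's floor. Three or four of the cups are present (None: absent).
- peg1 (a point): Foot of one of four pegs of the fixed drying stand, on its axis, at the top of its round collar (52 mm across), 18 mm above the bench. The upright white peg is 12 mm thick and rises 55 mm above this point. A cup fully down has its rim on the collar, its centre 36 mm above this point. Stand: 100 mm (x) by 340 mm (y, along the row); pegs 88 mm apart.
- peg2 (a point): Foot of one of four pegs of the fixed drying stand, on its axis, at the top of its round collar (52 mm across), 18 mm above the bench. The upright white peg is 12 mm thick and rises 55 mm above this point. A cup fully down has its rim on the collar, its centre 36 mm above this point. Stand: 100 mm (x) by 340 mm (y, along the row); pegs 88 mm apart.
- peg3 (a point): Foot of one of four pegs of the fixed drying stand, on its axis, at the top of its round collar (52 mm across), 18 mm above the bench. The upright white peg is 12 mm thick and rises 55 mm above this point. A cup fully down has its rim on the collar, its centre 36 mm above this point. Stand: 100 mm (x) by 340 mm (y, along the row); pegs 88 mm apart.
- peg4 (a point): Foot of one of four pegs of the fixed drying stand, on its axis, at the top of its round collar (52 mm across), 18 mm above the bench. The upright white peg is 12 mm thick and rises 55 mm above this point. A cup fully down has its rim on the collar, its centre 36 mm above this point. Stand: 100 mm (x) by 340 mm (y, along the row); pegs 88 mm apart.
- jar: A bystander: amber glass jar with black cap, 54 mm across, 75 mm high; origin under it.
- dish: A bystander: white shallow ceramic dish, 72 mm across, 22 mm high; origin under it.
- spatula: A bystander: metal spatula 170 mm long, lying on the bench; origin under it.
- flaskb: A bystander: small white plastic bottle, 48 mm across, 70 mm high; origin under it.
- pen: A bystander: black pen, 130 mm long, 12 mm thick, lying; origin under its middle.
- stopper: A bystander: cork stopper, 32 mm across, 25 mm high; origin under it.

How it is judged (in metres and radians):
On the way, in this order (a step that is already met when the one before it is completed fails the run):
1. The lid stands open past its balance point, by itself, with the gripper off it (value of joint lid above 1.5 rad and contact force between each of the arm, the fingers and lid below 0.2 N), for 0.5 s.
2. Every cup hangs upside down on a peg of its own, let go (angle between each of cup1_center, cup2_center, cup3_center, cup4_center's own x axis and vertical above 2.99 rad and ((horizontal distance between cup1_center and peg1 below 0.014 m and z of cup1_center in the frame of peg1 between 0.03 and 0.041 m) or (horizontal distance between cup1_center and peg2 below 0.014 m and z of cup1_center in the frame of peg2 between 0.03 and 0.041 m) or (horizontal distance between cup1_center and peg3 below 0.014 m and z of cup1_center in the frame of peg3 between 0.03 and 0.041 m) or (horizontal distance between cup1_center and peg4 below 0.014 m and z of cup1_center in the frame of peg4 between 0.03 and 0.041 m)) and ((horizontal distance between cup2_center and peg1 below 0.014 m and z of cup2_center in the frame of peg1 between 0.03 and 0.041 m) or (horizontal distance between cup2_center and peg2 below 0.014 m and z of cup2_center in the frame of peg2 between 0.03 and 0.041 m) or (horizontal distance between cup2_center and peg3 below 0.014 m and z of cup2_center in the frame of peg3 between 0.03 and 0.041 m) or (horizontal distance between cup2_center and peg4 below 0.014 m and z of cup2_center in the frame of peg4 between 0.03 and 0.041 m)) and ((horizontal distance between cup3_center and peg1 below 0.014 m and z of cup3_center in the frame of peg1 between 0.03 and 0.041 m) or (horizontal distance between cup3_center and peg2 below 0.014 m and z of cup3_center in the frame of peg2 between 0.03 and 0.041 m) or (horizontal distance between cup3_center and peg3 below 0.014 m and z of cup3_center in the frame of peg3 between 0.03 and 0.041 m) or (horizontal distance between cup3_center and peg4 below 0.014 m and z of cup3_center in the frame of peg4 between 0.03 and 0.041 m)) and ((horizontal distance between cup4_center and peg1 below 0.014 m and z of cup4_center in the frame of peg1 between 0.03 and 0.041 m) or (horizontal distance between cup4_center and peg2 below 0.014 m and z of cup4_center in the frame of peg2 between 0.03 and 0.041 m) or (horizontal distance between cup4_center and peg3 below 0.014 m and z of cup4_center in the frame of peg3 between 0.03 and 0.041 m) or (horizontal distance between cup4_center and peg4 below 0.014 m and z of cup4_center in the frame of peg4 between 0.03 and 0.041 m)) and contact force between the fingers and cup1 below 0.2 N and contact force between the fingers and cup2 below 0.2 N and contact force between the fingers and cup3 below 0.2 N and contact force between the fingers and cup4 below 0.2 N), for 0.3 s.
3. The case is closed again (value of joint lid below 0.06 rad), for 0.2 s.
At the end, for the whole second after the job is handed in: Every cup present hangs mouth down (within 0.15 rad of upright) over a peg, its centre within 14 mm of the peg's axis and 30 to 41 mm above the collar, at rest; the lid is shut (below 0.06 rad) (angle between each of cup1_center, cup2_center, cup3_center, cup4_center's own x axis and vertical above 2.99 rad and ((horizontal distance between cup1_center and peg1 below 0.014 m and z of cup1_center in the frame of peg1 between 0.03 and 0.041 m) or (horizontal distance between cup1_center and peg2 below 0.014 m and z of cup1_center in the frame of peg2 between 0.03 and 0.041 m) or (horizontal distance between cup1_center and peg3 below 0.014 m and z of cup1_center in the frame of peg3 between 0.03 and 0.041 m) or (horizontal distance between cup1_center and peg4 below 0.014 m and z of cup1_center in the frame of peg4 between 0.03 and 0.041 m)) and ((horizontal distance between cup2_center and peg1 below 0.014 m and z of cup2_center in the frame of peg1 between 0.03 and 0.041 m) or (horizontal distance between cup2_center and peg2 below 0.014 m and z of cup2_center in the frame of peg2 between 0.03 and 0.041 m) or (horizontal distance between cup2_center and peg3 below 0.014 m and z of cup2_center in the frame of peg3 between 0.03 and 0.041 m) or (horizontal distance between cup2_center and peg4 below 0.014 m and z of cup2_center in the frame of peg4 between 0.03 and 0.041 m)) and ((horizontal distance between cup3_center and peg1 below 0.014 m and z of cup3_center in the frame of peg1 between 0.03 and 0.041 m) or (horizontal distance between cup3_center and peg2 below 0.014 m and z of cup3_center in the frame of peg2 between 0.03 and 0.041 m) or (horizontal distance between cup3_center and peg3 below 0.014 m and z of cup3_center in the frame of peg3 between 0.03 and 0.041 m) or (horizontal distance between cup3_center and peg4 below 0.014 m and z of cup3_center in the frame of peg4 between 0.03 and 0.041 m)) and ((horizontal distance between cup4_center and peg1 below 0.014 m and z of cup4_center in the frame of peg1 between 0.03 and 0.041 m) or (horizontal distance between cup4_center and peg2 below 0.014 m and z of cup4_center in the frame of peg2 between 0.03 and 0.041 m) or (horizontal distance between cup4_center and peg3 below 0.014 m and z of cup4_center in the frame of peg3 between 0.03 and 0.041 m) or (horizontal distance between cup4_center and peg4 below 0.014 m and z of cup4_center in the frame of peg4 between 0.03 and 0.041 m)) and linear speed of each of cup1, cup2, cup3, cup4 below 0.03 m/s and value of joint lid below 0.06 rad); the robot touches nothing.
It fails at once if A bystander is pushed more than 30 mm from its place (distance of any of jar, dish, spatula, flaskb, pen, stopper from where it was at the start of the episode above 0.03 m).
It fails at once if The lid is dropped shut (closing faster than 2.5 rad/s over the last 0.3 rad) (value of joint lid below 0.3 rad and velocity of joint lid below -2.5 rad/s).
Of cup1, cup2, cup3, cup4 only 3 to 4 are there at a start; the rules pass over those that are not, and their reading is None.
At some moment in a run one of cup1, cup2, cup3, cup4 may be knocked a few centimetres aside while the robot is not near it.
It also fails if it takes over 210 s, if anything falls off the work surface, if the arm or the gripper's body presses on something with over 40 N, if the wrist force passes 120 N, or if a joint passes its speed limit or range.

## Working session

There is one attempt and no reset: what is moved stays moved. The work goes in short steps, Python scripts to look and compute and a shell command to move; the robot and the scene stay as the last step left them, time stands still between calls to the robot, and variables do not carry over. Pictures are saved under pics/ and viewed, and the job is handed in when it is done.

```bash
mkdir -p pics; ls; python3 - <<'E'
from station import r
import cv2
s=r.observe(); print(s)
for n in ("scene","side","wrist"):
    g=r.get_image(n); cv2.imwrite(f"pics/{n}0.png",g["frame"]); print(n,g["mtx"].tolist(),g["R"].tolist(),g["t"].tolist())
E
```

```text
pics
{'time': 0.0, 'joints': array([ 0.03381783,  0.69000056, -0.19450669,  1.56632503,  0.15729519,
        0.90248853, -0.21509891]), 'joint_vel': array([-0.00044942,  0.00092844, -0.00234041,  0.00038549, -0.00088226,
        0.00014151, -0.00014654]), 'tau': array([ 3.38560185e-04, -5.27571630e+01, -1.26686912e+00, -1.53434461e+01,
       -5.26333472e-02,  6.56995355e-03,  1.65937727e-04]), 'tcp_pos': array([ 6.24376849e+02, -6.26200267e-02,  2.37904561e+02]), 'tcp_rot': array([-1.57092622e+00,  1.82629508e-03,  5.65956822e-05]), 'wrist_force': array([ 0.01755177, -0.04554627, -0.87039378]), 'ft_torque': array([-0.00284305,  0.01768284,  0.02805625]), 'finger_gap': 88.08264807944919}
scene [[453.1700337648135, 0.0, 328.5870925865879], [0.0, 453.1700337648135, 198.05649491988845], [0.0, 0.0, 1.0]] [[0.39626479672778453, 0.9181305997870995, 0.0032268574291732695], [0.6714364998254396, -0.28739102144337425, -0.6830661955446901], [-0.6262166059571163, 0.2728417169868174, -0.7303493409973307]] [-251.12762926872395, -359.52698365173336, 1787.8394336088677]
side [[371.91430163060943, 0.0, 322.9439805083206], [0.0, 371.91430163060943, 201.63977260588845], [0.0, 0.0, 1.0]] [[-0.9204278346314329, -0.3904376168297852, -0.01926314096842757], [-0.2214206872767366, 0.5613257044775278, -0.797424813219845], [0.3221575398490454, -0.7297067362009789, -0.6031107681523565]] [554.0476954781465, 188.21563168444274, 935.0294232380687]
wrist [[323.5052281308789, 0.0, 318.2436305068722], [0.0, 323.5052281308789, 195.92372344365262], [0.0, 0.0, 1.0]] [[0.9999977517731505, -3.0033011388993337e-05, -0.0021202704225783066], [0.0005648208785783389, -0.9600031796884788, 0.27998852827461984], [-0.002043875246133064, -0.2799890963698956, -0.9600010044202817]] [-623.3604722385984, -38.233216161758754, 389.17878791664975]
```

View pics/scene0.png

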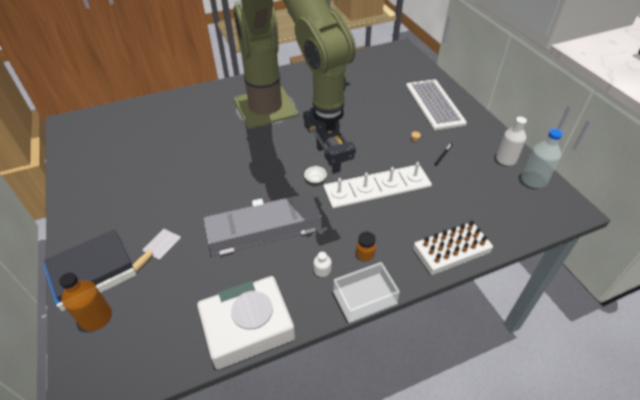

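View pics/side0.png

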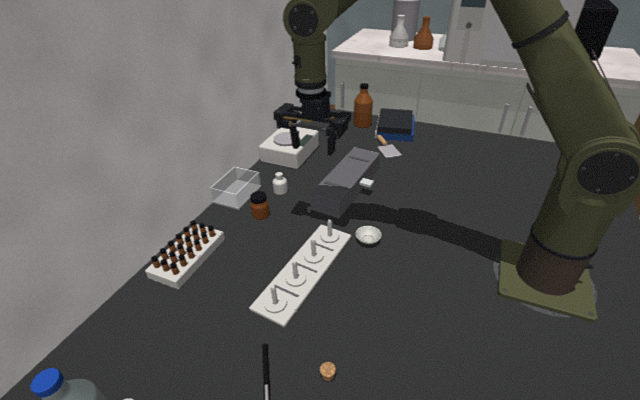

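View pics/wrist0.png

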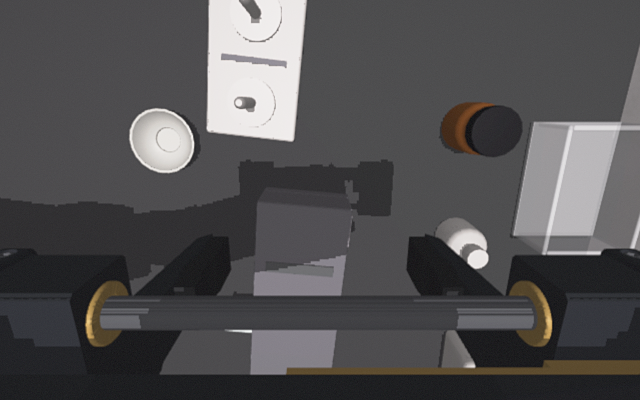

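```bash
cat > h.py <<'E'
from station import r
import numpy as np, cv2
from scipy.spatial.transform import Rotation as Rn
np.set_printoptions(precision=1,suppress=True)
def cloud(g):
    z=g["range_z"]; v,u=np.mgrid[0:400,0:640]
    K=g["mtx"]; x=(u-K[0,2])/K[0,0]*z; y=(v-K[1,2])/K[1,1]*z
    P=np.stack([x,y,z],-1).astype(float)
    W=(P-np.array(g["t"]))@np.array(g["R"])
    W[z<=0]=np.nan
    return W
def proj(g,X):
    p=np.array(g["R"])@np.array(X,float)+g["t"]; q=np.array(g["mtx"])@p; return q[:2]/q[2]
def ray(g,uv,zp):
    K=np.array(g["mtx"]);R=np.array(g["R"]);t=np.array(g["t"])
    d=R.T@np.linalg.inv(K)@np.array([uv[0],uv[1],1.]); o=-R.T@t
    return o+d*(zp-o[2])/d[2]
def top(pts,lo,hi,box):
    x0,x1,y0,y1=box
    m=(pts[...,2]>lo)&(pts[...,2]<hi)&(pts[...,0]>x0)&(pts[...,0]<x1)&(pts[...,1]>y0)&(pts[...,1]<y1)
    return m
E
cat > st.py <<'E'
from h import *
s=r.observe()
print("t",s["time"],"tcp",s["tcp_pos"],"gap",s["finger_gap"],"F",s["wrist_force"])
R=Rn.from_euler('xyz',s["tcp_rot"]).as_matrix()
np.set_printoptions(precision=3,suppress=True)
print("R cols: x",R[:,0],"y",R[:,1],"z",R[:,2]);print("q",s["joints"])
E
python3 - <<'E'
from h import *
for n in ("scene","side","wrist"):
    g=r.get_image(n); W=cloud(g)
    m=top(W,57,67,(400,850,-450,0)); print(n,"lid top",m.sum(), W[m][:,2].mean() if m.sum() else 0)
    if m.sum()>50:
        p=W[m][:,:2].astype(np.float32)
        k=np.zeros(m.shape,np.uint8);k[m]=1
        _,lab,st,_=cv2.connectedComponentsWithStats(k); i=1+st[1:,4].argmax(); p=W[lab==i][:,:2].astype(np.float32)
        print(cv2.minAreaRect(p), cv2.boxPoints(cv2.minAreaRect(p)).tolist())
    # white tab
    f=g["frame"].astype(int); wh=(f.min(-1)>150)&((f.max(-1)-f.min(-1))<40)
    m=wh&top(W,8,27,(450,800,-50,450))
    k=m.astype(np.uint8);_,lab,st,_=cv2.connectedComponentsWithStats(k)
    i=1+st[1:,4].argmax(); p=W[lab==i][:,:2].astype(np.float32)
    print("stand",len(p),W[lab==i][:,2].mean(),cv2.minAreaRect(p),cv2.boxPoints(cv2.minAreaRect(p)).tolist())
    m=wh&top(W,28,50,(400,800,-400,0)); 
    if m.sum(): print("tab",m.sum(),np.median(W[m],0),W[m].min(0),W[m].max(0))
    m=top(W,60,80,(450,800,-30,450)); k=m.astype(np.uint8);nn,lab,st,_=cv2.connectedComponentsWithStats(k)
    for i in range(1,nn): print(" pegtop?",st[i,4],W[lab==i].mean(0))
E
```

```text
scene lid top 3147 62.02742895643182
((596.1594848632812, -194.9698028564453), (325.9495544433594, 106.0096435546875), 84.40302276611328) [[527.5123291015625, -351.9980163574219], [633.0166015625, -362.3371887207031], [664.806640625, -37.94158935546875], [559.3023681640625, -27.6024169921875]]
stand 1962 12.801942979062256 ((568.845703125, 201.28538513183594), (339.8013000488281, 104.4061279296875), 83.6523666381836) [[498.1783142089844, 38.19793701171875], [601.9444580078125, 26.65472412109375], [639.5130615234375, 364.3728332519531], [535.7469482421875, 375.9160461425781]]
tab 89 [ 526.8 -176.9   44.3] [ 508.7 -202.5   36.2] [799.9 -67.2  48.4]
 pegtop? 13 [583.7 331.1  66.6]
 pegtop? 14 [574.5 244.2  67. ]
 pegtop? 13 [563.1 157.4  67.1]
 pegtop? 13 [554.9  69.9  68. ]
 pegtop? 128 [787.2  43.4  73.3]
side lid top 1811 61.7845572744092
((596.4668579101562, -193.01853942871094), (332.0655517578125, 102.0927963256836), 85.08834838867188) [[531.3922729492188, -354.071044921875], [633.1101684570312, -362.81219482421875], [661.5414428710938, -31.966033935546875], [559.8235473632812, -2
[... 762 characters left out ...]
80181884766) [[549.0170288085938, -139.0322265625], [648.8068237304688, -148.05621337890625], [658.9558715820312, -35.824615478515625], [559.1660766601562, -26.800628662109375]]
stand 11594 12.50124361666681 ((553.5255737304688, 105.70479583740234), (143.6795654296875, 99.46669006347656), 83.6422348022461) [[496.142822265625, 39.814125061035156], [594.997802734375, 28.79955291748047], [610.9083251953125, 171.595458984375], [512.0533447265625, 182.61004638671875]]
tab 428 [783.7 -76.8  45.1] [ 514.  -202.9   38.7] [799.9 -66.1  50. ]
 pegtop? 74 [560.8 155.   66.5]
 pegtop? 147 [551.1  71.9  68.7]
 pegtop? 1774 [783.4  46.5  72.6]
 pegtop? 42 [570.5 -28.9  61.3]
 pegtop? 1 [586.  -29.7  60.3]
```

```bash
python3 -m crank '[[-21,16,-38,0,-0.148,0,100],[-21,16,-38,0,0,0,100],[-21,16,-38,0,0,0,100],[-20,16,-38,0,0,0,100],[-20,16,-38,0,0,0,100]]' 20; python3 st.py
```

```text
time: 0.8
tcp_pos: [544.7, -201.9, 158.2]
tcp_rot: [-1.571, -0.0, 0.148]
wrist_force: [1.5, -0.4, -0.5]
finger_gap: 88.1
t 0.8 tcp [ 544.7 -201.9  158.2] gap 88.11444736978471 F [ 1.5 -0.4 -0.5]
R cols: x [0.989 0.148 0.   ] y [ 0. -0. -1.] z [-0.148  0.989 -0.   ]
q [ 0.414  0.742 -0.238  1.776  0.265  0.654  0.174]
```

```bash
python3 -m crank '[[0,0,0,0,-0.148,0,100],[0,0,0,0,-0.148,0,100],[0,0,0,0,-0.148,0,100],[0,0,0,0,-0.148,0,100],[0,0,0,0,-0.148,0,100]]';python3 -m crank '[[0,0,0,0,-0.148,0,80],[0,0,0,0,-0.148,0,80],[0,0,0,0,-0.148,0,80],[0,0,0,0,-0.148,0,80],[0,0,0,0,0,0,80]]'; python3 st.py; python3 - <<'E'
from h import *
g=r.get_image("wrist"); cv2.imwrite("pics/w1.png",g["frame"]); W=cloud(g)
m=top(W,57,67,(400,850,-450,0)); k=m.astype(np.uint8);_,lab,st,_=cv2.connectedComponentsWithStats(k);i=1+st[1:,4].argmax(); p=W[lab==i][:,:2].astype(np.float32)
print(cv2.minAreaRect(p), cv2.boxPoints(cv2.minAreaRect(p)).tolist())
m=top(W,40,50,(480,560,-230,-140)); p=W[m][:,:2].astype(np.float32);print(m.sum(),W[m].mean(0),cv2.minAreaRect(p))
E
```

```text
time: 1.3
tcp_pos: [545.3, -200.6, 158.7]
tcp_rot: [-1.571, 0.0, 0.894]
wrist_force: [-0.4, 0.3, 0.5]
finger_gap: 88.1
time: 1.8
tcp_pos: [545.2, -200.7, 158.5]
tcp_rot: [-1.571, -0.0, 1.48]
wrist_force: [0.0, -0.8, -0.2]
finger_gap: 71.0
t 1.8 tcp [ 545.2 -200.7  158.5] gap 70.95351110418157 F [ 0.  -0.8 -0.2]
R cols: x [0.091 0.996 0.   ] y [-0.  0. -1.] z [-0.996  0.091  0.   ]
q [ 0.621  0.798 -0.613  1.764  0.624  0.783  1.173]
((587.5973510742188, -193.8331298828125), (326.6144714355469, 88.99581146240234), 84.63905334472656) [[528.0363159179688, -352.26861572265625], [616.6428833007812, -360.5834655761719], [647.1583862304688, -35.39764404296875], [558.5518188476562, -27.082794189453125]]
1994 [ 527.4 -187.6   44. ] ((525.658935546875, -183.12745666503906), (90.21944427490234, 38.750003814697266), 84.25438690185547)
```

View pics/w1.png

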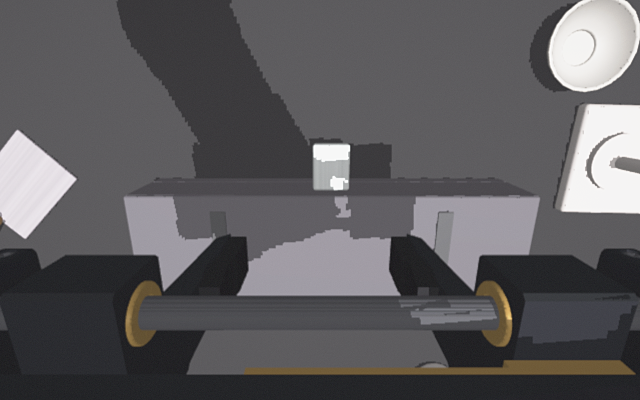

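```bash
python3 -m crank '[[4,25,8,0,0,0,70],[4,25,8,0,0,0,70],[3,25,8,0,0,0,70],[0,25,1,0,0,0,70],[0,15,0,0,0,0,70]]';python3 -m crank '[[0,12,0,0,0,0,70],[0,8.5,0,0,0,0,70],[0,0,0,0,0,0,70]]'; python3 st.py; python3 - <<'E'
from h import *
g=r.get_image("wrist"); cv2.imwrite("pics/w2.png",g["frame"])
E
```

```text
time: 2.35
tcp_pos: [520.4, -187.1, 42.2]
tcp_rot: [-1.569, 0.0, 1.477]
wrist_force: [0.4, 0.2, -0.4]
finger_gap: 61.9
time: 2.65
tcp_pos: [521.2, -187.1, 22.6]
tcp_rot: [-1.57, 0.0, 1.479]
wrist_force: [-0.7, -0.5, 0.4]
finger_gap: 61.7
t 2.65 tcp [ 521.2 -187.1   22.6] gap 61.70122354663496 F [-0.7 -0.5  0.4]
R cols: x [ 0.091  0.996 -0.   ] y [-0.001 -0.    -1.   ] z [-0.996  0.091  0.001]
q [ 0.5    0.966 -0.408  1.903  0.841  0.454  0.95 ]
```

View pics/w2.png

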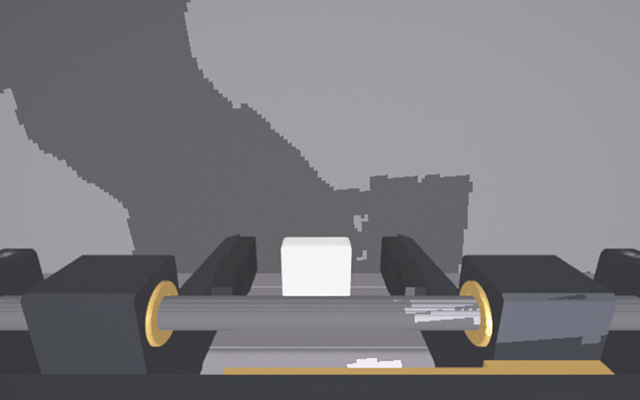

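Tab sits between the fingers (282–350, row 265). Close on it.

```bash
python3 -m crank '[[0,0,0,0,0,0,15],[0,0,0,0,0,0,15],[0,0,0,0,0,0,15],[0,0,0,0,0,0,15],[0,0,0,0,0,0,15]]' 20; python3 -m crank '[[0,0,0,0,0,0,15],[0,0,0,0,0,0,15]]'; python3 - <<'E'
import numpy as np
# arc in tool axes: tool z = -x_case, tool y = -z ; keep orientation
q=np.arange(0,1.66,0.1)
x=-125*np.cos(q)+24*np.sin(q); z=125*np.sin(q)+24*np.cos(q)
for a,b,c in zip(q,np.diff(x),np.diff(z)): print(round(a+.1,2),"dy %.1f dz %.1f"%(-c,-b))
E
```

```text
time: 3.2
tcp_pos: [521.6, -188.1, 23.5]
tcp_rot: [-1.571, 0.001, 1.479]
wrist_force: [-0.4, -2.2, 2.3]
finger_gap: 29.9
time: 3.4
tcp_pos: [521.5, -188.1, 23.5]
tcp_rot: [-1.571, 0.001, 1.479]
wrist_force: [0.1, -3.2, 3.9]
finger_gap: 29.6
0.1 dy -12.4 dz -3.0
0.2 dy -12.0 dz -4.2
0.3 dy -11.5 dz -5.4
0.4 dy -10.9 dz -6.5
0.5 dy -10.2 dz -7.6
0.6 dy -9.4 dz -8.6
0.7 dy -8.5 dz -9.5
0.8 dy -7.5 dz -10.3
0.9 dy -6.4 dz -11.0
1.0 dy -5.3 dz -11.6
1.1 dy -4.1 dz -12.0
1.2 dy -2.9 dz -12.4
1.3 dy -1.7 dz -12.6
1.4 dy -0.4 dz -12.7
1.5 dy 0.9 dz -12.7
1.6 dy 2.1 dz -12.5
```

```bash
python3 -m crank '[[0,-6,-1,0,0,0,15],[0,-6,-2,0,0,0,15],[0,-12,-4,0,0,0,15]]' 15; python3 st.py
```

```text
time: 3.7
tcp_pos: [527.8, -188.7, 47.0]
tcp_rot: [-1.569, 0.001, 1.479]
wrist_force: [2.6, -5.2, -3.1]
finger_gap: 29.4
t 3.7 tcp [ 527.8 -188.7   47. ] gap 29.437374233705086 F [ 2.6 -5.2 -3.1]
R cols: x [ 0.091  0.996 -0.001] y [-0.002 -0.001 -1.   ] z [-0.996  0.091  0.002]
q [ 0.526  0.934 -0.458  1.879  0.796  0.522  0.995]
```

```bash
python3 -m crank '[[0,-11.5,-5.4,0,0,0,15],[0,-11,-6.5,0,0,0,15],[0,-10.2,-7.6,0,0,0,15],[0,-9.4,-8.6,0,0,0,15],[0,-8.5,-9.5,0,0,0,15]]'; python3 st.py; python3 - <<'E'
from h import *
g=r.get_image("side"); cv2.imwrite("pics/s3.png",g["frame"])
E
```

```text
time: 4.2
tcp_pos: [564.5, -192.1, 98.1]
tcp_rot: [-1.568, 0.001, 1.48]
wrist_force: [0.4, -4.1, -3.2]
finger_gap: 29.6
t 4.2 tcp [ 564.5 -192.1   98.1] gap 29.55479059430973 F [ 0.4 -4.1 -3.2]
R cols: x [ 0.091  0.996 -0.001] y [-0.003 -0.001 -1.   ] z [-0.996  0.091  0.003]
q [ 0.558  0.896 -0.554  1.75   0.691  0.704  1.104]
```

View pics/s3.png

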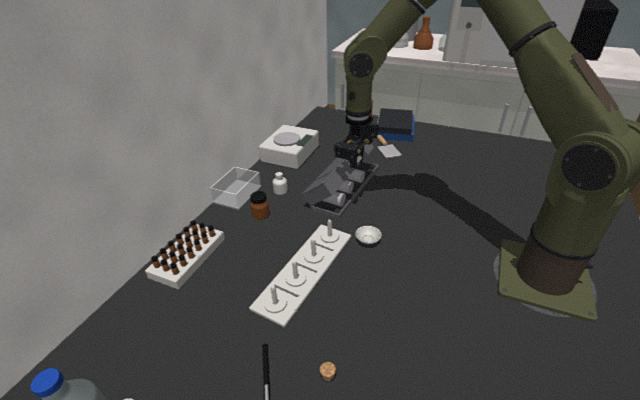

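The lid is following, at about 0.7 rad (lid edge around (330,170)), with cups visible inside (345,190). I'll continue the arc.

```bash
python3 -m crank '[[0,-7.5,-10.3,0,0,0,15],[0,-6.4,-11,0,0,0,15],[0,-5.3,-11.6,0,0,0,15],[0,-4.1,-12,0,0,0,15],[0,-2.9,-12.4,0,0,0,15]]'; python3 -m crank '[[0,-1.7,-12.6,0,0,0,15],[0,-0.4,-12.7,0,0,0,15],[0,0.9,-12.7,0,0,0,15],[0,2,-12,0,0,0,15],[0,0,0,0,0,0,15]]'; python3 st.py; python3 - <<'E'
from h import *
g=r.get_image("side"); cv2.imwrite("pics/s4.png",g["frame"])
E
```

```text
time: 4.75
tcp_pos: [621.8, -197.4, 123.8]
tcp_rot: [-1.568, 0.001, 1.48]
wrist_force: [-1.1, -3.7, -4.5]
finger_gap: 29.9
time: 5.25
tcp_pos: [672.3, -202.0, 121.8]
tcp_rot: [-1.569, 0.001, 1.48]
wrist_force: [-0.6, -4.9, -3.0]
finger_gap: 29.6
t 5.25 tcp [ 672.3 -202.   121.8] gap 29.623724651585217 F [-0.6 -4.9 -3. ]
R cols: x [ 0.091  0.996 -0.001] y [-0.002 -0.001 -1.   ] z [-0.996  0.091  0.002]
q [ 0.506  0.986 -0.6    1.383  0.613  0.963  1.242]
```

View pics/s4.png

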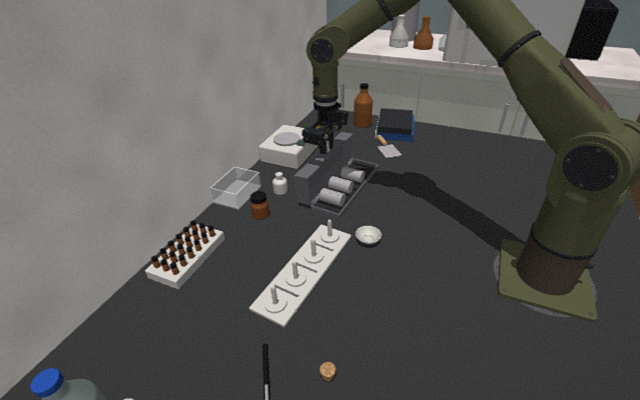

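```bash
python3 -m crank '[[0,0,0,0,0,0,70],[0,0,0,0,0,0,70],[0,0,0,0,0,0,70],[0,-15,0,0,0,0,70],[0,-40,10,0,0,0,70]]'; python3 -m crank '[[0,-40,40,0,0,0,64],[0,-30,45,0,0,0,64],[0,0,45,0,0,0,64],[0,0,45,0,0,0,64],[0,0,0,0,0,0,64]]';python3 st.py; python3 - <<'E'
from h import *
for n in ("side","wrist","scene"):
    g=r.get_image(n); cv2.imwrite(f"pics/{n}5.png",g["frame"])
E
```

```text
time: 5.8
tcp_pos: [661.2, -199.1, 176.2]
tcp_rot: [-1.565, -0.002, 1.481]
wrist_force: [0.2, -0.8, 0.7]
finger_gap: 61.6
time: 6.3
tcp_pos: [488.0, -184.4, 241.6]
tcp_rot: [-1.561, 0.003, 1.482]
wrist_force: [1.1, -0.6, -0.5]
finger_gap: 56.8
t 6.3 tcp [ 488.  -184.4  241.6] gap 56.78028611167515 F [ 1.1 -0.6 -0.5]
R cols: x [ 0.089  0.996 -0.003] y [-0.01  -0.002 -1.   ] z [-0.996  0.089  0.01 ]
q [ 0.696  0.627 -0.699  1.849  0.522  0.868  1.22 ]
```

View pics/side5.png

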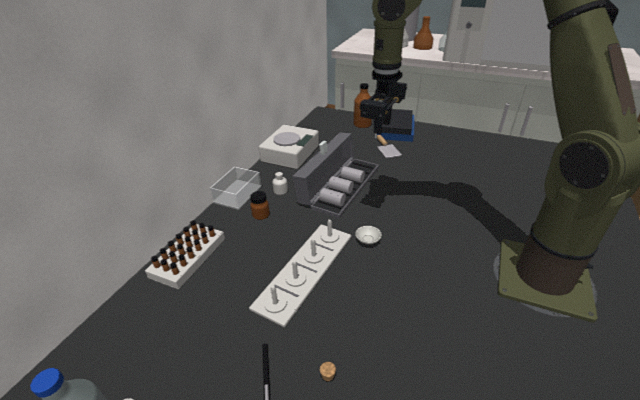

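View pics/wrist5.png

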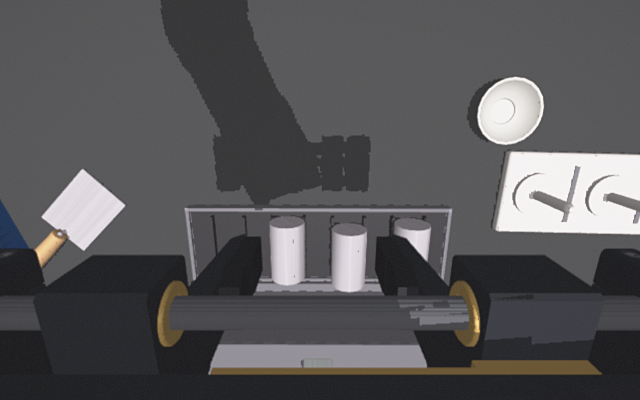

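View pics/scene5.png

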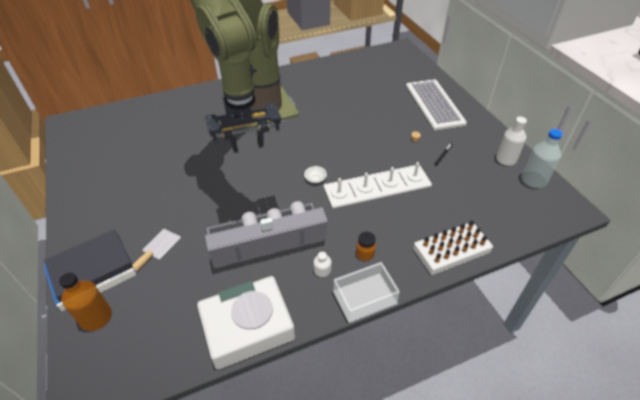

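```bash
cat > cups.py <<'E'
from h import *
c=np.array([596.3,-194.]);yaw=-0.09
ex=np.array([np.cos(yaw),np.sin(yaw)]);ey=np.array([-ex[1],ex[0]])
for n in ("wrist","side"):
    g=r.get_image(n);W=cloud(g)
    m=top(W,38,60,(530,655,-370,-10))
    rel=W[...,:2]-c; X=rel@ex; m&=(abs(X)<48)
    k=m.astype(np.uint8);nn,lab,st,_=cv2.connectedComponentsWithStats(k)
    for i in range(1,nn):
        if st[i,4]<40: continue
        P=W[lab==i]; b=cv2.minAreaRect(P[:,:2].astype(np.float32))
        hi=P[P[:,2]>P[:,2].max()-6]
        r_=(P[:,:2]-c); print(n,st[i,4],"zmax %.1f"%P[:,2].max(),"rect",np.round(b[0],1),np.round(b[1],1),"ang",round(b[2],1),"casexy min/max",(r_@ex).min(),(r_@ex).max(),(r_@ey).min(),(r_@ey).max(),"ridge y",(hi[:,:2]-c).mean(0)@ey)
E
python3 cups.py
```

```text
wrist 1892 zmax 52.6 rect [ 587.  -231.3] [38.2 73.1] ang 84.0 casexy min/max -42.341443479425976 30.754198707473414 -56.91469964933809 -18.390207707400315 ridge y -37.27265717655622
wrist 786 zmax 52.0 rect [590.7 -83. ] [38.9 48.5] ang 84.3 casexy min/max -39.732996621382725 8.874987700185827 90.69422487181987 129.6545562600528 ridge y 111.43456994497488
wrist 1871 zmax 51.7 rect [ 602.9 -157.9] [38.4 73.5] ang 84.8 casexy min/max -33.49541794669851 40.0592871122232 17.355463141260433 55.77717248355037 ridge y 35.909792097486026
side 144 zmax 52.4 rect [ 591.1 -223.6] [74.5 33.2] ang 0.7 casexy min/max -39.74498925765174 34.541321615413054 -50.16552908115183 -14.952968233408317 ridge y -32.06188918927057
side 171 zmax 52.6 rect [ 606.3 -151.6] [36.1 73.3] ang 87.7 casexy min/max -29.957045377431733 42.57881396973072 23.28513559478199 61.34380333518451 ridge y 41.25759555365713
side 196 zmax 53.1 rect [605.4 -78.9] [37.1 74.4] ang 83.7 casexy min/max -38.56115557107795 35.91652304269781 97.0013217137362 134.50610870992438 ridge y 114.89853352357342
```

```bash
cat > go.py <<'E'
import sys
from h import *
s=r.observe(); T=np.array([float(v) for v in sys.argv[1:4]])
R=Rn.from_euler('xyz',s["tcp_rot"]).as_matrix()
print("delta tool",R.T@(T-s["tcp_pos"]),"tcp",s["tcp_pos"],"gap",s["finger_gap"],"F",s["wrist_force"],"t",s["time"]); np.set_printoptions(precision=3,suppress=True); print(R)
E
python3 -m crank '[[0,0,0,-0.134,0,0,66],[0,0,0,-0.134,0,0,66],[0,0,0,-0.134,0,0,66],[0,0,0,-0.134,0,0,66],[0,0,0,0,0,0,66]]'; python3 go.py 556 -79 100
```

```text
time: 7.05
tcp_pos: [492.3, -192.6, 235.8]
tcp_rot: [-1.945, 0.024, 1.473]
wrist_force: [1.0, 0.4, -1.0]
finger_gap: 58.5
delta tool [122.5 142.8  -0.1] tcp [ 492.3 -192.6  235.8] gap 58.45175610829146 F [ 1.   0.4 -1. ] t 7.05
[[ 0.097  0.362 -0.927]
 [ 0.995 -0.058  0.082]
 [-0.024 -0.931 -0.365]]
```

```bash
python3 st.py; python3 -m crank '[[25,28,0,-0.08,0,0,66],[25,28,0,-0.08,0,0,66],[24,28,0,0,0,0,66],[24,28,0,0,0,0,66],[24,28,0,0,0,0,66]]'; python3 st.py;  python3 go.py 556 -79 100
```

```text
t 7.05 tcp [ 492.3 -192.6  235.8] gap 58.45175610829146 F [ 1.   0.4 -1. ]
R cols: x [ 0.097  0.995 -0.024] y [ 0.362 -0.058 -0.931] z [-0.927  0.082 -0.365]
q [ 0.663  0.506 -0.507  2.192  1.056  0.233  0.729]
time: 7.55
tcp_pos: [521.8, -125.9, 137.2]
tcp_rot: [-1.941, 0.049, 1.468]
wrist_force: [-0.2, -0.4, -0.5]
finger_gap: 58.4
t 7.55 tcp [ 521.8 -125.9  137.2] gap 58.42105928390397 F [-0.2 -0.4 -0.5]
R cols: x [ 0.103  0.993 -0.049] y [ 0.355 -0.083 -0.931] z [-0.929  0.078 -0.361]
q [ 0.554  0.765 -0.691  2.265  1.886  0.53  -0.244]
delta tool [ 52.   42.9 -14.6] tcp [ 521.8 -125.9  137.2] gap 58.42105928390397 F [-0.2 -0.4 -0.5] t 7.55
[[ 0.103  0.355 -0.929]
 [ 0.993 -0.083  0.078]
 [-0.049 -0.931 -0.361]]
```

```bash
cat > go.py <<'E'
# go.py X Y Z lean_deg heading_deg flip(+1: tool x=left of heading, -1: right)
import sys
from h import *
s=r.observe(); T=np.array([float(v) for v in sys.argv[1:4]])
R=Rn.from_euler('xyz',s["tcp_rot"]).as_matrix()
print("delta tool",R.T@(T-s["tcp_pos"]),"tcp",s["tcp_pos"],"gap %.1f"%s["finger_gap"],"F",s["wrist_force"],"t %.2f"%s["time"])
np.set_printoptions(precision=3,suppress=True); print(R.T.round(3).tolist(),"lean now %.1f heading %.1f"%(np.degrees(np.arccos(-R[2,1])),np.degrees(np.arctan2(R[1,1],R[0,1]))))
if len(sys.argv)>4:
    l,h=np.radians(float(sys.argv[4])),np.radians(float(sys.argv[5])); f=float(sys.argv[6])
    y=np.array([np.sin(l)*np.cos(h),np.sin(l)*np.sin(h),-np.cos(l)]); x=f*np.array([-np.sin(h),np.cos(h),0]); z=np.cross(x,y)
    Rt=np.stack([x,y,z],1); print("rotvec tool",Rn.from_matrix(R.T@Rt).as_rotvec())
    print("delta after turn",Rt.T@(T-s["tcp_pos"]))
print("q",s["joints"])
E
python3 -m crank '[[0,0,0,-0.08,0.01,0.01,66],[0,0,0,-0.08,0.01,0.01,66],[0,0,0,-0.08,0,0,66],[0,0,0,0,0,0,66]]'; python3 go.py 556 -79 100 33 -5.4 1
```

```text
time: 7.95
tcp_pos: [517.6, -126.4, 135.0]
tcp_rot: [-2.174, 0.059, 1.443]
wrist_force: [-0.4, 0.1, -0.3]
finger_gap: 57.9
delta tool [53.8 44.5 -8.3] tcp [ 517.6 -126.4  135. ] gap 57.9 F [-0.4  0.1 -0.3] t 7.95
[[0.127, 0.99, -0.059], [0.556, -0.12, -0.822], [-0.821, 0.071, -0.566]] lean now 34.7 heading -12.2
rotvec tool [ 0.026  0.005 -0.068]
delta after turn [50.754 47.762 -9.212]
q [ 0.628  0.912 -0.886  2.487  2.328  0.984 -0.681]
```

```bash
python3 -m crank '[[11,10,-2,0.01,0,-0.02,66],[11,10,-2,0.01,0,-0.02,66],[11,10,-2,0.005,0,-0.02,66],[11,10,-2,0,0,-0.01,66],[10,10,-2,0,0,0,66]]'; python3 go.py 558.4 -78.9 88 33 -5.4 1
```

```text
time: 8.45
tcp_pos: [561.7, -77.5, 99.6]
tcp_rot: [-2.154, 0.001, 1.481]
wrist_force: [-0.9, -0.0, 0.8]
finger_gap: 58.3
delta tool [-1.6  7.9  9. ] tcp [561.7 -77.5  99.6] gap 58.3 F [-0.9 -0.   0.8] t 8.45
[[0.09, 0.996, -0.001], [0.548, -0.05, -0.835], [-0.831, 0.074, -0.551]] lean now 33.4 heading -5.3
rotvec tool [0.007 0.004 0.001]
delta after turn [-1.666  8.008  8.959]
q [ 0.55   0.999 -0.878  2.377  2.327  0.946 -0.659]
```

```bash
python3 -m crank '[[-1.6,4,9,0.007,0,0,66],[0,4,0,0,0,0,66],[0,0,0,0,0,0,66]]'; python3 go.py 601.8 -83 21 33 -5.4 1; python3 - <<'E'
from h import *
g=r.get_image("wrist"); cv2.imwrite("pics/w6.png",g["frame"])
E
```

```text
time: 8.75
tcp_pos: [556.5, -79.6, 87.5]
tcp_rot: [-2.145, 0.002, 1.482]
wrist_force: [-0.3, 0.4, -0.1]
finger_gap: 58.2
delta tool [ 0.8 80.5 -2.1] tcp [556.5 -79.6  87.5] gap 58.2 F [-0.3  0.4 -0.1] t 8.75
[[0.089, 0.996, -0.002], [0.541, -0.05, -0.84], [-0.837, 0.074, -0.543]] lean now 32.9 heading -5.3
rotvec tool [-0.002  0.005  0.001]
delta after turn [ 0.896 80.483 -1.875]
q [ 0.552  1.026 -0.872  2.385  2.345  0.965 -0.665]
```

View pics/w6.png

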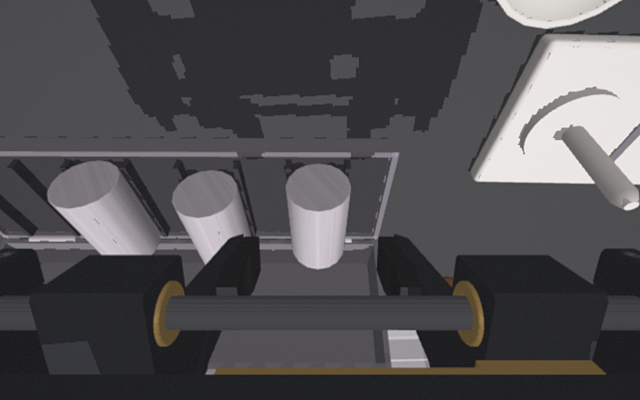

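```bash
python3 -m crank '[[0.4,25,-1,0,0,0,66],[0.4,25,-1,0,0,0,66],[0,18,0,0,0,0,66],[0,12,0,0,0,0,66],[0,0,0,0,0,0,66]]'; python3 go.py 601.8 -83 21 33 -5.4 1; python3 - <<'E'
from h import *
g=r.get_image("wrist"); cv2.imwrite("pics/w7.png",g["frame"])
g=r.get_image("side"); cv2.imwrite("pics/s7.png",cv2.resize(g["frame"][120:250,240:440],None,fx=3,fy=3))
E
```

```text
time: 9.3
tcp_pos: [602.3, -83.2, 21.5]
tcp_rot: [-2.146, 0.001, 1.48]
wrist_force: [0.2, -1.2, 0.5]
finger_gap: 58.1
delta tool [0.1 0.1 0.7] tcp [602.3 -83.2  21.5] gap 58.1 F [ 0.2 -1.2  0.5] t 9.30
[[0.09, 0.996, -0.001], [0.541, -0.05, -0.839], [-0.836, 0.075, -0.544]] lean now 32.9 heading -5.3
rotvec tool [-0.001  0.004  0.001]
delta after turn [0.118 0.104 0.739]
q [ 0.535  1.17  -0.817  2.245  2.418  0.963 -0.611]
```

View pics/w7.png

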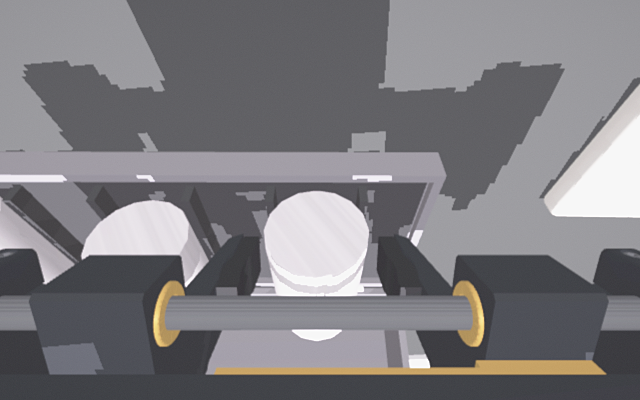

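View pics/s7.png

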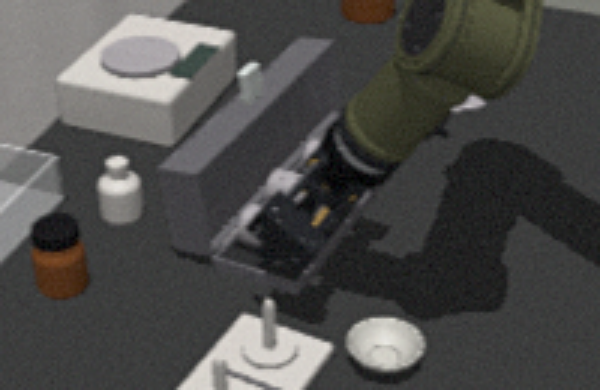

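```bash
python3 -m crank '[[0,0,0,0,0,0,25],[0,0,0,0,0,0,25],[0,0,0,0,0,0,25],[0,0,0,0,0,0,25],[0,0,0,0,0,0,25]]' 30; python3 -m crank '[[0,-5,-3,0,0,0,25],[0,-17,-10,0,0,0,25],[0,-17,-10,0,0,0,25],[0,-17,-10,0,0,0,25],[0,-17,-10,0,0,0,25]]'; python3 go.py 480 150 260 60 -6 -1;  python3 - <<'E'
from h import *
g=r.get_image("wrist"); cv2.imwrite("pics/w8.png",g["frame"])
E
```

```text
time: 9.9
tcp_pos: [602.1, -83.8, 23.0]
tcp_rot: [-2.147, 0.003, 1.48]
wrist_force: [-3.6, -4.0, 6.7]
finger_gap: 41.8
time: 10.4
tcp_pos: [598.4, -81.1, 107.9]
tcp_rot: [-2.146, -0.0, 1.483]
wrist_force: [-0.3, -0.0, -0.2]
finger_gap: 41.7
delta tool [ 219.9 -202.7   33.2] tcp [598.4 -81.1 107.9] gap 41.7 F [-0.3 -0.  -0.2] t 10.40
[[0.087, 0.996, 0.0], [0.542, -0.047, -0.839], [-0.836, 0.073, -0.544]] lean now 33.0 heading -5.0
rotvec tool [ 0.02  -3.043  0.732]
delta after turn [-217.446 -198.917   60.734]
q [ 0.544  0.963 -0.843  2.261  2.261  0.817 -0.56 ]
```

View pics/w8.png

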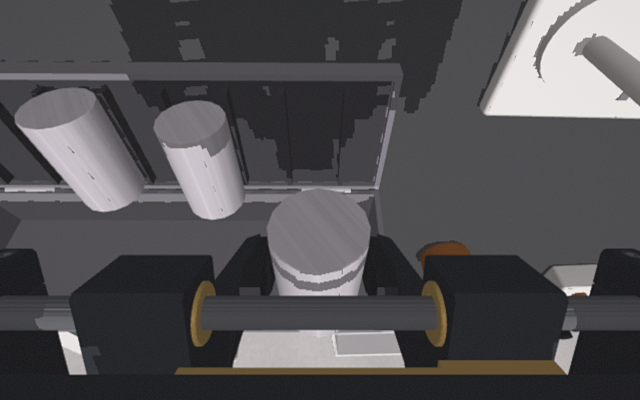

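```bash
python3 -m crank '[[36,-24,-3,0,0,0,25],[36,-24,-3,0,0,0,25],[36,-24,-3,0,0,0,25],[36,-24,-3,0,0,0,25],[36,-24,-3,0,0,0,25]]';  python3 -m crank '[[36,-14,-3,0,0,0,25],[0,0,0,0,0,0,25]]';python3 go.py 480 150 260 60 -6 -1
```

```text
time: 10.95
tcp_pos: [561.2, 104.1, 216.2]
tcp_rot: [-2.145, 0.0, 1.484]
wrist_force: [0.4, -0.7, -0.4]
finger_gap: 41.5
time: 11.15
tcp_pos: [560.4, 147.1, 232.2]
tcp_rot: [-2.15, -0.007, 1.493]
wrist_force: [0.3, -0.0, -0.1]
finger_gap: 41.7
delta tool [ -3.1 -67.3  52. ] tcp [560.4 147.1 232.2] gap 41.7 F [ 0.3 -0.  -0.1] t 11.15
[[0.078, 0.997, 0.007], [0.547, -0.037, -0.837], [-0.834, 0.069, -0.548]] lean now 33.2 heading -3.9
rotvec tool [ 0.038 -3.043  0.725]
delta after turn [  5.473 -83.397 -16.011]
q [ 0.08   0.691 -0.946  2.216  1.703  0.891 -0.597]
```

```bash
python3 -m crank '[[0,0,0,0,-0.15,0,25],[0,0,0,0,-0.15,0,25],[0,0,0,0,-0.15,0,25],[0,0,0,0,-0.15,0,25],[0,0,0,0,-0.15,0,25]]';  python3 -m crank '[[0,0,0,0,-0.15,0,25],[0,0,0,0,-0.15,0,25],[0,0,0,0,-0.15,0,25],[0,0,0,0,-0.15,0,25],[0,0,0,0,-0.15,0,25]]';python3 go.py 480 150 260 60 -6 -1
```

```text
time: 11.65
tcp_pos: [559.8, 137.9, 228.2]
tcp_rot: [-2.01, 0.383, 2.153]
wrist_force: [-0.6, 0.5, -0.3]
finger_gap: 41.7
time: 12.15
tcp_pos: [559.8, 137.9, 228.2]
tcp_rot: [-1.611, 0.573, 2.977]
wrist_force: [-0.4, 0.1, 0.2]
finger_gap: 41.9
delta tool [ 50.6 -70.4  -1.7] tcp [559.8 137.9 228.2] gap 41.9 F [-0.4  0.1  0.2] t 12.15
[[-0.829, 0.137, -0.542], [0.541, -0.049, -0.84], [-0.142, -0.989, -0.034]] lean now 32.9 heading -5.2
rotvec tool [ 0.37  -1.589  0.377]
delta after turn [ -3.665 -85.67  -12.775]
q [-0.008  0.638 -0.763  2.225  1.729  0.766  0.867]
```

```bash
python3 -m crank '[[0,0,0,0,-0.15,0,25],[0,0,0,0,-0.15,0,25],[0,0,0,0,-0.15,0,25],[0,0,0,0,-0.15,0,25],[0,0,0,0,-0.15,0,25]]';  python3 -m crank '[[0,0,0,0,-0.15,0,25],[0,0,0,0,-0.15,0,25],[0,0,0,0,-0.15,0,25],[0,0,0,0,-0.15,0,25],[0,0,0,0,-0.15,0,25]]';python3 go.py 480 150 260 60 -6 -1
```

```text
time: 12.65
tcp_pos: [559.7, 138.0, 228.2]
tcp_rot: [-1.181, 0.433, -2.457]
wrist_force: [0.7, 0.3, -0.2]
finger_gap: 41.8
time: 13.15
tcp_pos: [559.7, 138.0, 228.2]
tcp_rot: [-1.001, 0.072, -1.773]
wrist_force: [0.1, 0.2, -0.2]
finger_gap: 41.7
delta tool [  1.9 -70.4 -50.5] tcp [559.7 138.  228.2] gap 41.7 F [ 0.1  0.2 -0.2] t 13.15
[[-0.2, -0.977, -0.072], [0.541, -0.049, -0.84], [0.817, -0.207, 0.538]] lean now 32.9 heading -5.2
rotvec tool [ 0.473 -0.12   0.021]
delta after turn [ -3.638 -85.62  -12.688]
q [-0.136  0.591 -0.55   2.232  1.772  0.631  2.308]
```

```bash
python3 -m crank '[[0,-10,0,0.08,0,0,25],[0,-10,0,0.08,0,0,25],[0,-10,0,0.08,0,0,25],[0,-10,0,0.08,0,0,25],[0,-10,0,0.08,0,0,25]]';python3 go.py 592 334 150 57 5 -1
```

```text
time: 13.65
tcp_pos: [526.8, 142.3, 266.2]
tcp_rot: [-0.597, 0.077, -1.778]
wrist_force: [-0.1, -0.8, -1.3]
finger_gap: 41.7
delta tool [-191.4   94.   -94.8] tcp [526.8 142.3 266.2] gap 41.7 F [-0.1 -0.8 -1.3] t 13.65
[[-0.205, -0.976, -0.077], [0.818, -0.128, -0.561], [0.537, -0.178, 0.824]] lean now 55.9 heading -8.9
rotvec tool [ 0.01  -0.227  0.203]
delta after turn [-185.256  131.741  -52.957]
q [-0.391  0.697 -0.618  2.549  2.017  1.316  1.666]
```

```bash
python3 -m crank '[[-35,12,0,0,-0.05,0.04,25],[-35,12,0,0,-0.05,0.04,25],[-35,12,0,0,-0.05,0.04,25],[-35,12,0,0,-0.05,0.04,25],[-35,12,0,0,-0.02,0.04,25]]';python3 go.py 592 335 150 57 5 -1
```

```text
time: 14.15
tcp_pos: [591.9, 313.9, 237.8]
tcp_rot: [-0.592, 0.004, -1.487]
wrist_force: [0.5, -1.2, -0.3]
finger_gap: 41.8
delta tool [-20.6  50.6 -71.9] tcp [591.9 313.9 237.8] gap 41.8 F [ 0.5 -1.2 -0.3] t 14.15
[[0.084, -0.996, -0.004], [0.827, 0.072, -0.558], [0.556, 0.043, 0.83]] lean now 56.1 heading 5.0
rotvec tool [ 0.016 -0.006  0.001]
delta after turn [-20.972  49.487 -72.61 ]
q [-0.476  0.798 -0.591  2.234  2.136  1.187  2.026]
```

```bash
python3 -m crank '[[-7,16,-24,0.005,0,0,25],[-7,16,-24,0.005,0,0,25],[-7,16,-24,0.005,0,0,25],[0,0,0,0,0,0,25],[0,0,0,0,0,0,25]]';python3 go.py 592 335.5 86 57 5 -1;  cat > pk.py <<'E'
import sys
from h import *
t=sys.argv[1]
for n,(u0,u1,v0,v1) in (("side",(200,400,170,340)),("scene",(300,450,100,220))):
    g=r.get_image(n); cv2.imwrite(f"pics/{n}{t}.png",cv2.resize(g["frame"][v0:v1,u0:u1],None,fx=4,fy=4,interpolation=cv2.INTER_CUBIC)[:600,:800])
g=r.get_image("wrist"); cv2.imwrite(f"pics/wrist{t}.png",g["frame"])
E
python3 pk.py 9
```

```text
time: 14.65
tcp_pos: [589.8, 334.0, 151.9]
tcp_rot: [-0.577, 0.004, -1.489]
wrist_force: [-1.0, -0.9, -0.0]
finger_gap: 42.0
delta tool [ -1.1  37.9 -53.9] tcp [589.8 334.  151.9] gap 42.0 F [-1.  -0.9 -0. ] t 14.65
[[0.081, -0.997, -0.004], [0.835, 0.071, -0.545], [0.544, 0.041, 0.838]] lean now 56.9 heading 4.8
rotvec tool [ 0.001 -0.007  0.003]
delta after turn [ -1.338  37.847 -53.98 ]
q [-0.536  1.004 -0.563  2.221  2.23   1.35   1.897]
```

View pics/side9.png

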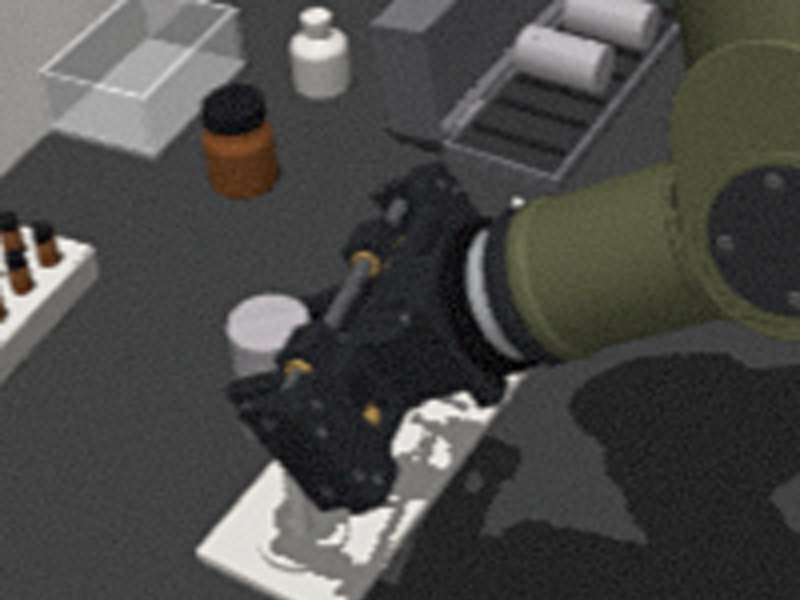

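View pics/scene9.png

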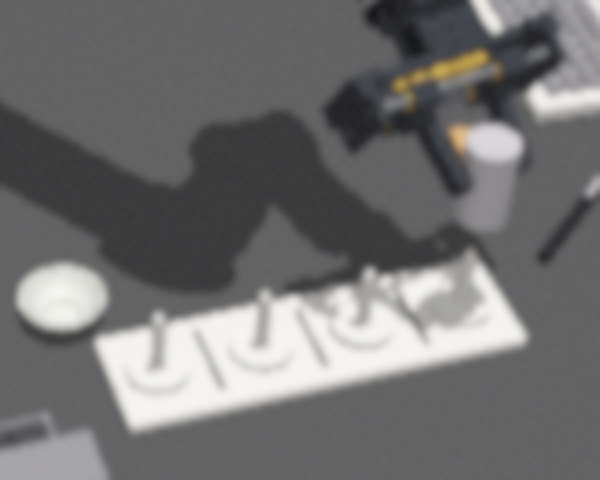

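View pics/wrist9.png

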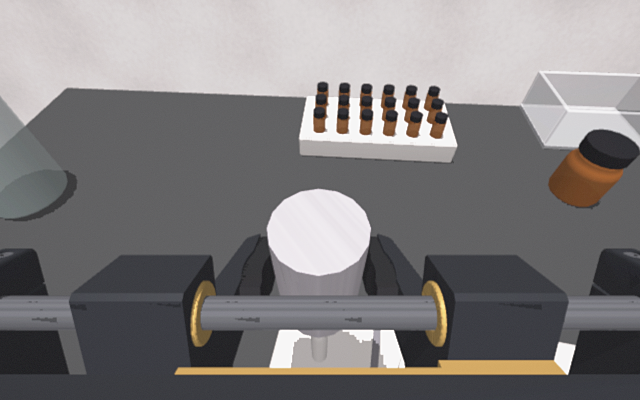

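```bash
cat > ct.py <<'E'
import sys
from h import *
zl,zh,x0,y0=[float(v) for v in sys.argv[1:5]]
for n in ("side","scene","wrist"):
    g=r.get_image(n);W=cloud(g); f=g["frame"].astype(int)
    sat=f.max(-1)-f.min(-1)
    m=top(W,zl,zh,(x0-45,x0+45,y0-45,y0+45))&(f.min(-1)>120)
    k=m.astype(np.uint8);nn,lab,st,_=cv2.connectedComponentsWithStats(k)
    if nn<2: print(n,"none"); continue
    i=1+st[1:,4].argmax();P=W[lab==i]; zt=np.percentile(P[:,2],95); Q=P[P[:,2]>zt-4]
    print(n,len(P),"ztop %.1f"%zt,"circle",cv2.minEnclosingCircle(Q[:,:2].astype(np.float32)),"n",len(Q))
    A=np.c_[Q[:,:2]-Q[:,:2].mean(0),np.ones(len(Q))]; print("  slope",np.linalg.lstsq(A,Q[:,2],rcond=None)[0].round(3))
E
python3 ct.py 150 200 581 334
```

```text
side 214 ztop 188.6 circle ((584.3530883789062, 335.44879150390625), 20.715394973754883) n 211
  slope [  0.    0.  187.1]
scene 207 ztop 189.4 circle ((586.269287109375, 330.7510681152344), 21.87784194946289) n 76
  slope [  0.   -0.  187.7]
wrist 9028 ztop 188.0 circle ((582.1370849609375, 332.9815368652344), 21.28269386291504) n 7250
  slope [  0.    0.  187.1]
```

```bash
python3 -m crank '[[-1,10.9,-16.8,0,0,0,25],[0,10.9,-16.8,0,0,0,25],[0,10.9,-16.8,0,0,0,25],[0,9,-14,0,0,0,25],[0,5.4,-8.4,0,0,0,25]]'; python3 -m crank '[[0,2.7,-4.2,0,0,0,25],[0,0,0,0,0,0,25]]'; python3 ct.py 50 110 581 334; python3 st.py
```

```text
time: 15.45
tcp_pos: [590.1, 335.5, 65.2]
tcp_rot: [-0.575, 0.005, -1.49]
wrist_force: [0.3, -0.5, -0.3]
finger_gap: 41.8
time: 15.65
tcp_pos: [590.0, 335.7, 60.8]
tcp_rot: [-0.575, 0.005, -1.49]
wrist_force: [-1.0, -0.3, 0.1]
finger_gap: 41.7
side 216 ztop 95.3 circle ((583.1226806640625, 336.67657470703125), 21.23544692993164) n 207
  slope [ 0.  -0.  93.6]
scene 205 ztop 97.0 circle ((585.1864624023438, 334.65228271484375), 21.949100494384766) n 58
  slope [ 0.  -0.  95.3]
wrist 8991 ztop 95.3 circle ((581.3643188476562, 335.0867614746094), 21.254186630249023) n 7248
  slope [ 0.   0.  94.4]
t 15.8 tcp [590.2 336.   61.8] gap 41.71148201545773 F [-0.8 -0.4  0.1]
R cols: x [ 0.081 -0.997 -0.006] y [ 0.837  0.071 -0.543] z [0.542 0.039 0.84 ]
q [-0.554  1.2   -0.522  2.182  2.336  1.461  1.807]
```

```bash
python3 -m crank '[[0,1.1,-1.7,0,0,0,25],[0,1.1,-1.7,0,0,0,25],[0,0,0,0,0,0,25]]'; python3 -m crank '[[0,0.8,-1.3,0,0,0,25],[0,0,0,0,0,0,25]]';
```

```text
time: 16.1
tcp_pos: [590.0, 335.7, 56.7]
tcp_rot: [-0.575, 0.005, -1.49]
wrist_force: [-0.2, -0.4, -1.3]
finger_gap: 41.9
time: 16.3
tcp_pos: [590.4, 335.9, 56.3]
tcp_rot: [-0.573, 0.005, -1.49]
wrist_force: [-1.4, -0.1, 4.4]
finger_gap: 41.6
```

Contact (4.4 N up) at the expected height. Release slowly and look.

```bash
python3 -m crank '[[0,0,0,0,0,0,55],[0,0,0,0,0,0,66],[0,0,0,0,0,0,66]]';  python3 ct.py 50 110 581 334; python3 pk.py 10
```

```text
time: 16.6
tcp_pos: [589.8, 335.7, 54.9]
tcp_rot: [-0.576, 0.005, -1.49]
wrist_force: [-0.3, -0.7, 0.6]
finger_gap: 57.6
side 222 ztop 90.6 circle ((583.5592041015625, 337.21240234375), 21.13469696044922) n 213
  slope [ 0.  -0.  88.9]
scene 199 ztop 91.3 circle ((585.2020874023438, 334.68212890625), 20.99506950378418) n 64
  slope [ 0.  -0.  89.9]
wrist 9233 ztop 89.9 circle ((582.037353515625, 335.1524963378906), 21.43886375427246) n 7256
  slope [ 0.  0. 89.]
```

View pics/side10.png

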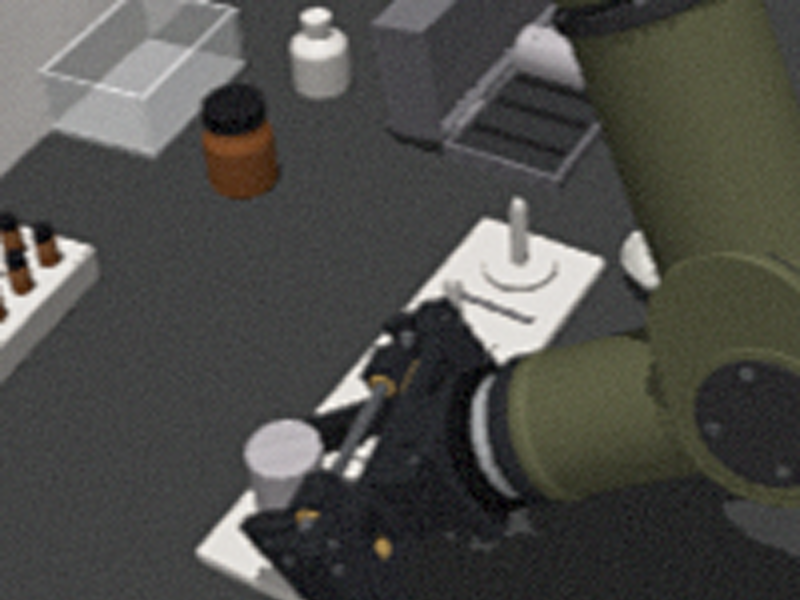

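```bash
python3 -m crank '[[0,-20,0,0,0,0,66],[0,-25,0,0,0,0,66],[0,-25,0,0,0,0,66],[0,-10,20,0,0,0,66],[0,-10,40,0,0,0,66]]'; python3 -m crank '[[25,0,40,-0.08,0,0,66],[40,0,40,-0.08,0,0,66],[45,10,10,-0.08,0.1,0,66],[45,10,0,-0.08,0.15,0,66],[45,10,0,-0.08,0.15,0,66]]'; python3 st.py;python3 ct.py 50 110 581 334
```

```text
time: 17.4
tcp_pos: [545.0, 332.6, 152.3]
tcp_rot: [-0.581, 0.002, -1.486]
wrist_force: [0.9, 0.1, -0.0]
finger_gap: 58.3
time: 17.9
tcp_pos: [623.5, 142.7, 191.5]
tcp_rot: [-0.99, 0.245, -1.775]
wrist_force: [1.2, 0.3, -0.6]
finger_gap: 58.2
t 17.9 tcp [623.5 142.7 191.5] gap 58.16553553691795 F [ 1.2  0.3 -0.6]
R cols: x [-0.197 -0.95  -0.242] y [ 0.578  0.087 -0.811] z [ 0.792 -0.3    0.532]
q [ 0.043  0.74  -0.65   2.166  2.107  0.618  2.092]
side 214 ztop 90.9 circle ((584.3810424804688, 337.279541015625), 21.187122344970703) n 203
  slope [-0.   0.  89.1]
scene 198 ztop 90.7 circle ((584.740234375, 330.721435546875), 23.635068893432617) n 77
  slope [ 0.   0.  89.2]
wrist none
```

```bash
python3 -m crank '[[0,-8,0,0,0.15,0,66],[0,-8,0,0,0.15,0,66],[0,-8,0,0,0.15,0,66],[0,-8,0,0,0.15,0,66],[0,-8,0,0,0.15,0,66]]'; python3 -m crank '[[0,0,0,0,0.15,0,66],[0,0,0,0,0.15,0,66],[0,0,0,0,0.15,0,66],[0,0,0,0,0.15,0,66],[0,0,0,0,0.15,0,66]]'; python3 -m crank '[[0,0,0,0,0.15,0,66],[0,0,0,0,0.15,0,66],[0,0,0,0,0.15,0,66],[0,0,0,0,0.15,0,66],[0,0,0,0,0.15,0,66]]';python3 go.py 559 -154 88 33 -5.4 1
```

```text
time: 18.55
tcp_pos: [597.8, 143.2, 222.4]
tcp_rot: [-1.302, 0.568, -2.515]
wrist_force: [0.8, -0.1, -0.2]
finger_gap: 58.1
time: 19.05
tcp_pos: [598.0, 143.1, 222.2]
tcp_rot: [-1.815, 0.578, 2.866]
wrist_force: [-0.0, -0.7, -0.2]
finger_gap: 57.9
time: 19.55
tcp_pos: [598.1, 143.0, 222.1]
tcp_rot: [-2.141, 0.265, 2.111]
wrist_force: [0.5, 0.3, -0.2]
finger_gap: 57.9
delta tool [-191.4   60.2  259.8] tcp [598.1 143.  222.1] gap 57.9 F [ 0.5  0.3 -0.2] t 19.55
[[-0.496, 0.828, -0.262], [0.576, 0.089, -0.813], [-0.649, -0.554, -0.521]] lean now 35.7 heading 8.8
rotvec tool [0.078 0.669 0.127]
delta after turn [-299.402  106.548   82.236]
q [ 0.294  0.843 -1.168  2.196  1.864  0.954  0.129]
```

```bash
python3 -m crank '[[0,0,0,0.016,0.134,0.025,66],[0,0,0,0.016,0.134,0.025,66],[0,0,0,0.016,0.134,0.025,66],[0,0,0,0.016,0.134,0.025,66],[0,0,0,0.016,0.134,0.025,66]]'; python3 go.py 559 -154 110 33 -5.4 1
```

```text
time: 20.05
tcp_pos: [597.9, 143.2, 222.1]
tcp_rot: [-2.144, -0.0, 1.477]
wrist_force: [-0.5, 0.2, -0.5]
finger_gap: 58.1
delta tool [-299.5   88.2   69.8] tcp [597.9 143.2 222.1] gap 58.1 F [-0.5  0.2 -0.5] t 20.05
[[0.094, 0.996, 0.0], [0.54, -0.051, -0.84], [-0.836, 0.079, -0.543]] lean now 32.9 heading -5.4
rotvec tool [-0.002  0.     0.   ]
delta after turn [-299.501   88.135   70.031]
q [ 0.216  0.866 -1.202  2.118  1.685  1.13  -0.45 ]
```

```bash
python3 -m crank '[[-43,5,10,0,0,0,66],[-43,5,10,0,0,0,66],[-43,10,10,0,0,0,66],[-43,15,10,0,0,0,66],[-43,15,10,0,0,0,66]]';python3 -m crank '[[-43,18,10,0,0,0,66],[-41,18,10,0,0,0,66],[0,0,0,0,0,0,66],[0,0,0,0,0,0,66]]'; python3 go.py 559 -154 88 33 -5.4 1; python3 cups.py;python3 - <<'E'
from h import *
g=r.get_image("wrist"); cv2.imwrite("pics/w11.png",g["frame"])
E
```

```text
time: 20.55
tcp_pos: [563.9, -71.1, 153.1]
tcp_rot: [-2.146, 0.002, 1.482]
wrist_force: [0.2, 0.1, -0.3]
finger_gap: 58.0
time: 20.95
tcp_pos: [558.8, -155.1, 111.8]
tcp_rot: [-2.144, 0.001, 1.478]
wrist_force: [-0.6, -0.3, -0.2]
finger_gap: 58.2
delta tool [ 1.1 20.  12.8] tcp [ 558.8 -155.1  111.8] gap 58.2 F [-0.6 -0.3 -0.2] t 20.95
[[0.093, 0.996, -0.001], [0.54, -0.051, -0.84], [-0.836, 0.078, -0.543]] lean now 32.9 heading -5.4
rotvec tool [-0.002  0.001  0.   ]
delta after turn [ 1.102 20.002 12.867]
q [ 0.843  1.056 -1.085  2.313  2.193  0.92  -0.289]
wrist 3895 zmax 51.6 rect [ 586.9 -230.7] [38.6 73.4] ang 84.9 casexy min/max -42.77702544380307 30.610155605059457 -56.69647468537458 -18.032339498013783 ridge y -36.33756219115929
wrist 3606 zmax 51.4 rect [ 602.8 -158.3] [38.6 74.2] ang 84.7 casexy min/max -33.851436410208834 40.32802543884533 16.884161265585913 55.45805407060836 ridge y 36.17060101715528
side 42 zmax 51.1 rect [ 615.6 -220.4] [23.3 37.9] ang 36.5 casexy min/max 1.0302833566760587 32.88240760321719 -44.09699507475611 -12.891532072634618 ridge y -30.98149562817981
side 45 zmax 50.7 rect [ 571.8 -215.3] [20.8 31.2] ang 80.1 casexy min/max -38.582327587721345 -6.413974586439859 -34.604464321204645 -13.959430886380035 ridge y -25.685229882496184
side 172 zmax 52.9 rect [ 607.  -152.6] [38.1 74.6] ang 83.0 casexy min/max -30.57968158274488 44.35089627921597 23.68582940913187 62.37946562893784 ridge y 41.54137180888241
```

View pics/w11.png

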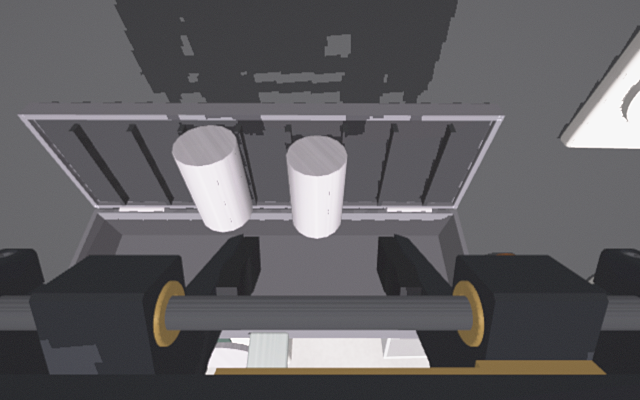

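```bash
python3 -m crank '[[1,15,13,0,0,0,66],[0,25,0,0,0,0,66],[0,25,0,0,0,0,66],[0,22,0,0,0,0,66],[0,12,0,0,0,0,66]]';python3 -m crank '[[0,0,0,0,0,0,66]]'; python3 go.py 601.6 -158.2 21 33 -5.4 1
```

```text
time: 21.6
tcp_pos: [603.0, -157.0, 21.5]
tcp_rot: [-2.146, 0.001, 1.479]
wrist_force: [-0.3, -0.5, 1.2]
finger_gap: 58.1
time: 21.7
tcp_pos: [602.3, -157.5, 21.6]
tcp_rot: [-2.145, 0.001, 1.478]
wrist_force: [-0.4, -0.5, -0.1]
finger_gap: 57.9
delta tool [-0.8  0.1  0.9] tcp [ 602.3 -157.5   21.6] gap 57.9 F [-0.4 -0.5 -0.1] t 21.70
[[0.092, 0.996, -0.001], [0.541, -0.051, -0.84], [-0.836, 0.077, -0.543]] lean now 32.9 heading -5.3
rotvec tool [-0.002  0.002  0.001]
delta after turn [-0.78   0.121  0.887]
q [ 0.794  1.257 -1.01   2.189  2.33   0.971 -0.263]
```

Close, lift, move to the stand side.

```bash
python3 -m crank '[[0,0,0,0,0,0,25],[0,0,0,0,0,0,25],[0,0,0,0,0,0,25],[0,0,0,0,0,0,25],[0,0,0,0,0,0,25]]' 30; python3 -m crank '[[0,-5,-3,0,0,0,25],[0,-17,-10,0,0,0,25],[0,-17,-10,0,0,0,25],[0,-17,-10,0,0,0,25],[0,-17,-10,0,0,0,25]]'; python3 -m crank '[[40,-20,-3,0,0,0,25],[40,-20,-3,0,0,0,25],[40,-20,-3,0,0,0,25],[40,-20,-3,0,0,0,25],[40,-20,-3,0,0,0,25]]'; python3 -m crank '[[40,-16,-3,0,0,0,25],[40,-16,-3,0,0,0,25],[0,0,0,0,0,0,25]]';python3 go.py 480 150 260 60 -6 -1;  python3 - <<'E'
from h import *
g=r.get_image("wrist"); cv2.imwrite("pics/w12.png",g["frame"])
E
```

```text
time: 22.2
tcp_pos: [601.6, -158.4, 23.0]
tcp_rot: [-2.146, 0.001, 1.478]
wrist_force: [-3.3, 1.2, 6.7]
finger_gap: 41.7
time: 22.7
tcp_pos: [597.7, -158.9, 107.3]
tcp_rot: [-2.144, 0.002, 1.476]
wrist_force: [0.4, 0.5, -1.2]
finger_gap: 41.9
time: 23.2
tcp_pos: [574.6, 45.8, 199.2]
tcp_rot: [-2.145, 0.002, 1.476]
wrist_force: [0.9, -0.3, -1.5]
finger_gap: 41.9
time: 23.5
tcp_pos: [570.8, 133.8, 232.3]
tcp_rot: [-2.15, -0.006, 1.486]
wrist_force: [0.6, 0.1, -1.1]
finger_gap: 41.8
delta tool [  8.6 -73.3  61.8] tcp [570.8 133.8 232.3] gap 41.8 F [ 0.6  0.1 -1.1] t 23.50
[[0.084, 0.996, 0.006], [0.545, -0.041, -0.837], [-0.834, 0.074, -0.547]] lean now 33.2 heading -4.3
rotvec tool [ 0.03  -3.047  0.727]
delta after turn [ -6.594 -93.485 -22.027]
q [ 0.238  0.823 -1.226  2.195  1.684  1.116 -0.502]
```

View pics/w12.png

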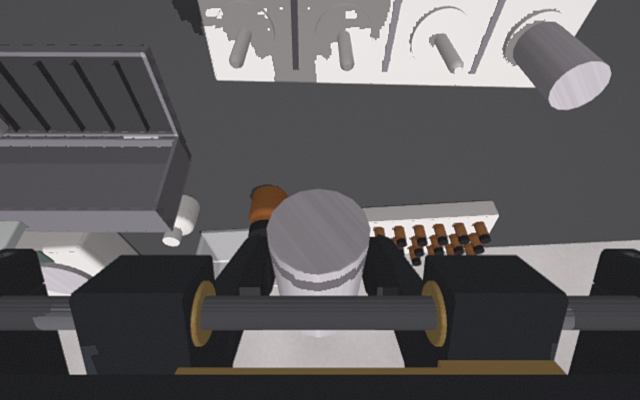

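```bash
R='x'; python3 -m crank '[[0,0,0,0,-0.15,0,25],[0,0,0,0,-0.15,0,25],[0,0,0,0,-0.15,0,25],[0,0,0,0,-0.15,0,25],[0,0,0,0,-0.15,0,25]]';  python3 -m crank '[[0,0,0,0,-0.15,0,25],[0,0,0,0,-0.15,0,25],[0,0,0,0,-0.15,0,25],[0,0,0,0,-0.15,0,25],[0,0,0,0,-0.15,0,25]]'; python3 -m crank '[[0,0,0,0,-0.15,0,25],[0,0,0,0,-0.15,0,25],[0,0,0,0,-0.15,0,25],[0,0,0,0,-0.15,0,25],[0,0,0,0,-0.15,0,25]]';  python3 -m crank '[[0,0,0,0,-0.15,0,25],[0,0,0,0,-0.15,0,25],[0,0,0,0,-0.15,0,25],[0,0,0,0,-0.15,0,25],[0,0,0,0,0,0,25]]';python3 go.py 582 247 150 57 2 -1
```

```text
time: 24.05
tcp_pos: [570.1, 123.0, 227.6]
tcp_rot: [-2.007, 0.384, 2.146]
wrist_force: [0.4, -0.1, 0.1]
finger_gap: 42.0
time: 24.55
tcp_pos: [570.1, 122.9, 227.6]
tcp_rot: [-1.608, 0.572, 2.97]
wrist_force: [1.1, 0.1, -0.8]
finger_gap: 41.9
time: 25.05
tcp_pos: [570.1, 122.9, 227.6]
tcp_rot: [-1.181, 0.431, -2.465]
wrist_force: [-0.1, 0.7, -0.6]
finger_gap: 41.6
time: 25.55
tcp_pos: [570.2, 123.3, 227.9]
tcp_rot: [-1.016, 0.153, -1.913]
wrist_force: [0.4, -0.5, -1.1]
finger_gap: 41.6
delta tool [-107.2   65.1  -76.1] tcp [570.2 123.3 227.9] gap 41.6 F [ 0.4 -0.5 -1.1] t 25.55
[[-0.332, -0.931, -0.153], [0.54, -0.055, -0.84], [0.774, -0.361, 0.52]] lean now 32.8 heading -5.8
rotvec tool [ 0.405 -0.378  0.157]
delta after turn [-123.236   55.974  -56.579]
q [ 0.126  0.7   -0.94   2.206  1.708  0.88   2.289]
```

```bash
python3 -m crank '[[-20,0,0,0.09,0,0.0,25],[-20,0,0,0.09,-0.05,0.02,25],[-20,0,0,0.08,-0.08,0.03,25],[-20,0,0,0.08,-0.1,0.05,25],[-20,0,0,0.06,-0.1,0.05,25]]'; python3 go.py 582 247 150 57 2 -1
```

```text
time: 26.05
tcp_pos: [595.4, 221.5, 240.2]
tcp_rot: [-0.585, 0.007, -1.578]
wrist_force: [-1.0, -0.3, -1.2]
finger_gap: 41.6
delta tool [-24.8  38.6 -82.8] tcp [595.4 221.5 240.2] gap 41.6 F [-1.  -0.3 -1.2] t 26.05
[[-0.008, -1.0, -0.007], [0.833, -0.002, -0.553], [0.552, -0.01, 0.833]] lean now 56.5 heading -0.2
rotvec tool [ 0.009 -0.029  0.032]
delta after turn [-25.962  38.625 -82.432]
q [-0.227  0.846 -0.824  2.346  2.139  1.376  2.055]
```

```bash
python3 -m crank '[[-9,13,-28,0.009,-0.015,0.015,25],[-9,13,-28,0,-0.015,0.015,25],[-8,13,-27,0,0,0,25],[0,0,0,0,0,0,25],[0,0,0,0,0,0,25]]'; python3 go.py 582.2 247.3 61 57 2 -1; python3 ct.py 150 200 572 247; python3 pk.py 13
```

```text
time: 26.55
tcp_pos: [582.4, 246.2, 149.8]
tcp_rot: [-0.579, -0.002, -1.54]
wrist_force: [0.9, -0.4, -0.5]
finger_gap: 41.9
delta tool [ -1.2  48.4 -74.4] tcp [582.4 246.2 149.8] gap 41.9 F [ 0.9 -0.4 -0.5] t 26.55
[[0.031, -1.0, 0.002], [0.837, 0.025, -0.547], [0.547, 0.018, 0.837]] lean now 56.8 heading 1.7
rotvec tool [ 0.003 -0.001  0.005]
delta after turn [ -1.081  48.184 -74.556]
q [-0.322  1.076 -0.764  2.372  2.262  1.574  1.928]
side 161 ztop 183.7 circle ((576.5796508789062, 247.7002410888672), 21.292953491210938) n 157
  slope [  0.   -0.  182.3]
scene 205 ztop 185.6 circle ((576.68310546875, 245.741455078125), 20.49640655517578) n 84
  slope [ -0.   -0.  184.1]
wrist 8941 ztop 185.2 circle ((574.2269287109375, 246.110107421875), 21.257665634155273) n 7233
  slope [  0.   -0.  184.3]
```

View pics/wrist13.png

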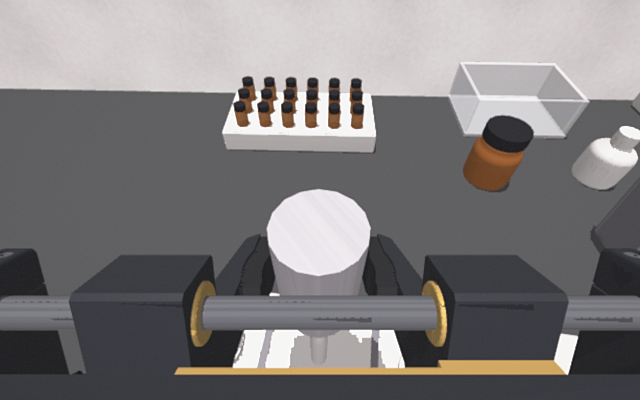

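View pics/scene13.png

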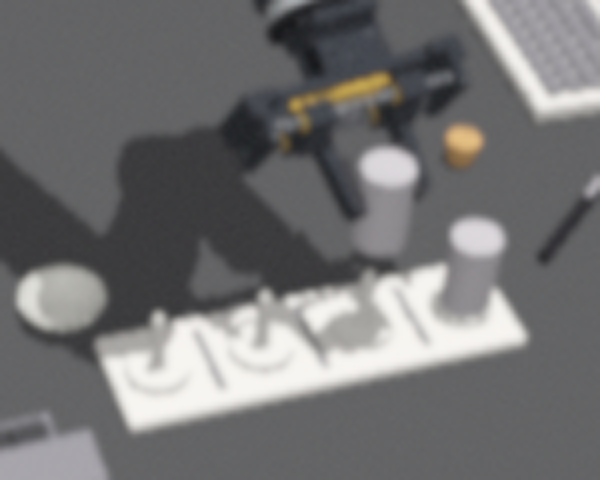

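```bash
python3 -m crank '[[-1,9.3,-17.9,0,0,0,25],[0,11,-16.8,0,0,0,25],[0,11,-16.8,0,0,0,25],[0,9,-14,0,0,0,25],[0,5.8,-9,0,0,0,25]]'; python3 -m crank '[[0,1.6,-2.5,0,0,0,25],[0,1.1,-1.7,0,0,0,25],[0,0,0,0,0,0,25]]'; python3 ct.py 50 110 572 247
```

```text
time: 27.35
tcp_pos: [580.5, 247.5, 62.0]
tcp_rot: [-0.578, -0.002, -1.539]
wrist_force: [-0.1, -0.4, -0.5]
finger_gap: 41.8
time: 27.65
tcp_pos: [580.5, 247.9, 58.1]
tcp_rot: [-0.577, -0.002, -1.538]
wrist_force: [-0.5, -0.6, -1.8]
finger_gap: 41.8
side 177 ztop 92.3 circle ((574.4351806640625, 249.87867736816406), 21.74563980102539) n 167
  slope [ 0.   0.  90.6]
scene 216 ztop 93.2 circle ((575.7428588867188, 247.42803955078125), 21.75318145751953) n 75
  slope [-0.   0.  91.6]
wrist 8961 ztop 91.7 circle ((571.880126953125, 247.81285095214844), 21.217134475708008) n 7234
  slope [ 0.  -0.  90.9]
```

```bash
python3 -m crank '[[0,0.8,-1.3,0,0,0,25],[0,0,0,0,0,0,25]]'; python3 -m crank '[[0,0.5,-0.8,0,0,0,25],[0,0,0,0,0,0,25]]'
```

```text
time: 28.0
tcp_pos: [580.5, 247.9, 56.5]
tcp_rot: [-0.577, -0.002, -1.538]
wrist_force: [0.3, 0.5, 0.4]
finger_gap: 42.0
time: 28.2
tcp_pos: [580.6, 247.9, 56.3]
tcp_rot: [-0.575, -0.002, -1.538]
wrist_force: [-2.1, -0.6, 6.3]
finger_gap: 41.8
```

```bash
python3 -m crank '[[0,0,0,0,0,0,55],[0,0,0,0,0,0,66],[0,0,0,0,0,0,66]]';  python3 ct.py 50 110 572 247;python3 -m crank '[[0,-20,0,0,0,0,66],[0,-25,0,0,0,0,66],[0,-20,5,0,0,0,66],[0,-8,25,0,0,0,66],[0,0,40,0,0,0,66]]'; python3 -m crank '[[25,0,40,-0.08,0,0,66],[35,0,40,-0.08,0,0,66],[45,10,10,-0.08,0.1,0,66],[45,10,0,-0.08,0.15,0,66],[25,10,0,-0.08,0.15,0,66]]'; python3 st.py;python3 ct.py 50 110 572 247
```

```text
time: 28.5
tcp_pos: [580.1, 247.7, 54.8]
tcp_rot: [-0.578, -0.003, -1.538]
wrist_force: [0.4, -0.2, -0.8]
finger_gap: 58.4
side 178 ztop 90.6 circle ((575.320068359375, 249.7894744873047), 21.580026626586914) n 171
  slope [-0.  0. 89.]
scene 217 ztop 90.9 circle ((576.3359375, 246.2360076904297), 21.114126205444336) n 80
  slope [-0.  -0.  89.1]
wrist 9100 ztop 89.8 circle ((572.449951171875, 247.84873962402344), 21.4542179107666) n 7259
  slope [ 0.  0. 89.]
time: 29.15
tcp_pos: [555.2, 248.8, 151.8]
tcp_rot: [-0.584, -0.004, -1.533]
wrist_force: [1.0, -0.3, -0.3]
finger_gap: 58.2
time: 29.65
tcp_pos: [621.8, 79.4, 186.8]
tcp_rot: [-0.976, 0.235, -1.829]
wrist_force: [-0.2, 1.0, -0.5]
finger_gap: 58.2
t 29.65 tcp [621.8  79.4 186.8] gap 58.17796700196052 F [-0.2  1.  -0.5]
R cols: x [-0.248 -0.94  -0.233] y [ 0.591  0.044 -0.805] z [ 0.767 -0.338  0.545]
q [ 0.275  0.817 -0.887  2.209  2.072  0.79   2.214]
side 172 ztop 90.7 circle ((573.21142578125, 249.0553436279297), 21.49786949157715) n 169
  slope [-0.   0.  88.8]
scene 205 ztop 92.0 circle ((575.5504150390625, 246.5825653076172), 21.942901611328125) n 72
  slope [ 0. -0. 90.]
wrist none
```

Second cup is seated. Back for cup A.

```bash
python3 -m crank '[[0,-8,0,0,0.15,0,66],[0,-8,0,0,0.15,0,66],[0,-8,0,0,0.15,0,66],[0,-8,0,0,0.15,0,66],[0,-8,0,0,0.15,0,66]]'; python3 -m crank '[[0,0,0,0,0.15,0,66],[0,0,0,0,0.15,0,66],[0,0,0,0,0.15,0,66],[0,0,0,0,0.15,0,66],[0,0,0,0,0.15,0,66]]'; python3 -m crank '[[0,0,0,0,0.15,0,66],[0,0,0,0,0.15,0,66],[0,0,0,0,0.15,0,66],[0,0,0,0,0.15,0,66],[0,0,0,0,0.15,0,66]]';python3 go.py 555 -228 110 33 -5.4 1; python3 pk.py 14
```

```text
time: 30.3
tcp_pos: [596.6, 84.8, 218.7]
tcp_rot: [-1.283, 0.575, -2.557]
wrist_force: [0.3, 0.5, -0.1]
finger_gap: 58.0
time: 30.8
tcp_pos: [596.8, 84.8, 218.5]
tcp_rot: [-1.81, 0.595, 2.817]
wrist_force: [-0.6, -0.2, -0.2]
finger_gap: 57.9
time: 31.3
tcp_pos: [596.9, 84.7, 218.4]
tcp_rot: [-2.149, 0.28, 2.056]
wrist_force: [0.7, -0.4, -0.1]
finger_gap: 58.1
delta tool [-217.    46.7  249.1] tcp [596.9  84.7 218.4] gap 58.1 F [ 0.7 -0.4 -0.1] t 31.30
[[-0.449, 0.85, -0.276], [0.592, 0.05, -0.805], [-0.67, -0.524, -0.525]] lean now 36.4 heading 4.9
rotvec tool [0.084 0.631 0.086]
delta after turn [-315.287   84.263   69.362]
q [ 0.46   0.963 -1.373  2.244  1.873  1.15   0.198]
```

View pics/side14.png

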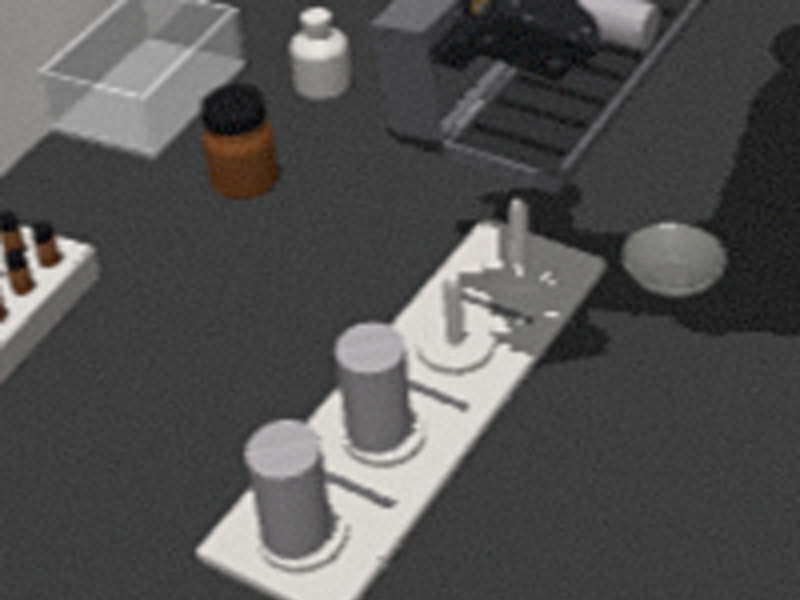

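Two cups hang well on collars. Continue: finish the spin, then translate to cup A.

```bash
python3 -m crank '[[0,0,0,0.017,0.126,0.017,66],[0,0,0,0.017,0.126,0.017,66],[0,0,0,0.017,0.126,0.017,66],[0,0,0,0.017,0.126,0.017,66],[0,0,0,0.017,0.126,0.017,66]]'; python3 -m crank '[[-45,5,10,0,0,0,66],[-45,5,10,0,0,0,66],[-45,10,10,0,0,0,66],[-45,15,10,0,0,0,66],[-45,15,10,0,0,0,66]]';python3 -m crank '[[-45,16,10,0,0,0,66],[-45,18,9,0,0,0,66],[0,0,0,0,0,0,66],[0,0,0,0,0,0,66]]'; python3 go.py 555 -228 88 33 -5.4 1; python3 cups.py;python3 - <<'E'
from h import *
g=r.get_image("wrist"); cv2.imwrite("pics/w15.png",g["frame"])
E
```

```text
time: 31.95
tcp_pos: [597.3, 83.7, 218.6]
tcp_rot: [-2.145, 0.004, 1.479]
wrist_force: [0.1, -0.5, 0.7]
finger_gap: 58.0
time: 32.45
tcp_pos: [562.0, -140.9, 149.9]
tcp_rot: [-2.147, 0.006, 1.484]
wrist_force: [0.4, -0.9, 0.5]
finger_gap: 58.1
time: 32.85
tcp_pos: [555.9, -230.7, 111.1]
tcp_rot: [-2.145, 0.004, 1.479]
wrist_force: [0.1, 0.1, 0.4]
finger_gap: 58.1
delta tool [ 2.7 18.7 13.5] tcp [ 555.9 -230.7  111.1] gap 58.1 F [0.1 0.1 0.4] t 32.85
[[0.092, 0.996, -0.004], [0.54, -0.053, -0.84], [-0.836, 0.075, -0.543]] lean now 32.9 heading -5.6
rotvec tool [-0.002  0.005 -0.002]
delta after turn [ 2.556 18.729 13.579]
q [ 1.078  1.171 -1.263  2.227  2.07   0.947  0.08 ]
wrist 4051 zmax 51.8 rect [ 587.1 -231.2] [38.5 73.6] ang 84.7 casexy min/max -42.625019607305205 30.948075971250624 -57.051132325617424 -18.54619295354057 ridge y -37.876219695314795
side 150 zmax 53.0 rect [ 590.6 -222.8] [34.2 73.3] ang 89.1 casexy min/max -40.12907600662392 33.17240545815669 -48.86659110919281 -12.2390494487347 ridge y -32.49471351140396
```

View pics/w15.png

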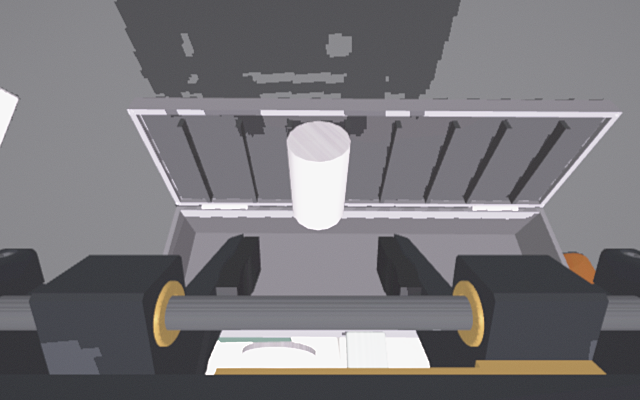

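```bash
python3 -m crank '[[2,15,23,0,0.005,0,66],[0,25,0,0,0,0,66],[0,25,0,0,0,0,66],[0,17,0,0,0,0,66],[0,10,0,0,0,0,66]]';python3 -m crank '[[0,0,0,0,0,0,66]]'; python3 go.py 586.1 -230.2 21 33 -5.4 1
```

```text
time: 33.5
tcp_pos: [588.1, -230.0, 21.3]
tcp_rot: [-2.146, 0.0, 1.476]
wrist_force: [0.2, 0.6, -0.3]
finger_gap: 58.0
time: 33.6
tcp_pos: [587.6, -230.5, 21.4]
tcp_rot: [-2.145, 0.0, 1.475]
wrist_force: [-1.2, 0.6, 0.2]
finger_gap: 58.0
delta tool [ 0.2 -0.5  1.5] tcp [ 587.6 -230.5   21.4] gap 58.0 F [-1.2  0.6  0.2] t 33.60
[[0.096, 0.995, -0.0], [0.541, -0.052, -0.84], [-0.836, 0.08, -0.543]] lean now 32.9 heading -5.5
rotvec tool [-0.002 -0.001 -0.001]
delta after turn [ 0.189 -0.491  1.47 ]
q [ 1.023  1.36  -1.186  2.143  2.237  0.999  0.072]
```

```bash
python3 -m crank '[[0,0,1,0,0,0,25],[0,0,0,0,0,0,25],[0,0,0,0,0,0,25],[0,0,0,0,0,0,25],[0,0,0,0,0,0,25]]' 30; python3 -m crank '[[0,-5,-3,0,0,0,25],[0,-17,-10,0,0,0,25],[0,-17,-10,0,0,0,25],[0,-17,-10,0,0,0,25],[0,-17,-10,0,0,0,25]]'; python3 -m crank '[[40,-18,-5,0,0,0,25],[40,-18,-5,0,0,0,25],[40,-18,-5,0,0,0,25],[40,-18,-5,0,0,0,25],[40,-18,-5,0,0,0,25]]'; python3 -m crank '[[40,-10,-5,0,0,0,25],[40,-10,-5,0,0,0,25],[40,0,-5,0,0,0,25],[0,0,0,0,0,0,25]]';python3 go.py 480 150 260 60 -6 -1;  python3 - <<'E'
from h import *
g=r.get_image("wrist"); cv2.imwrite("pics/w16.png",g["frame"])
E
```

```text
time: 34.1
tcp_pos: [586.1, -231.3, 22.1]
tcp_rot: [-2.146, 0.001, 1.475]
wrist_force: [-3.5, 0.0, 4.6]
finger_gap: 41.9
time: 34.6
tcp_pos: [582.4, -231.0, 106.6]
tcp_rot: [-2.145, 0.001, 1.474]
wrist_force: [0.2, -0.5, -0.4]
finger_gap: 42.0
time: 35.1
tcp_pos: [573.7, -27.6, 195.5]
tcp_rot: [-2.145, 0.001, 1.474]
wrist_force: [0.6, 0.3, -1.0]
finger_gap: 41.8
time: 35.5
tcp_pos: [588.4, 97.7, 222.3]
tcp_rot: [-2.149, -0.006, 1.482]
wrist_force: [-0.5, -0.8, -0.2]
finger_gap: 41.4
delta tool [ 42.6 -92.9  73.8] tcp [588.4  97.7 222.3] gap 41.4 F [-0.5 -0.8 -0.2] t 35.50
[[0.089, 0.996, 0.006], [0.545, -0.044, -0.838], [-0.834, 0.078, -0.546]] lean now 33.1 heading -4.6
rotvec tool [ 0.024 -3.049  0.729]
delta after turn [ -40.657 -116.955  -23.949]
q [ 0.372  0.953 -1.39   2.186  1.722  1.261 -0.402]
```

View pics/w16.png

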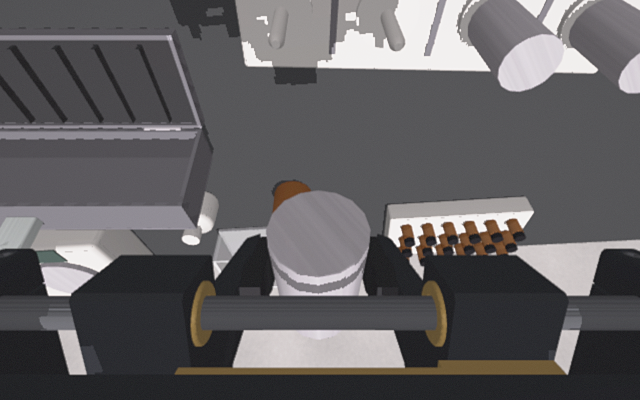

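```bash
python3 -m crank '[[0,0,0,0,-0.15,0,25],[0,0,0,0,-0.15,0,25],[0,0,0,0,-0.15,0,25],[0,0,0,0,-0.15,0,25],[0,0,0,0,-0.15,0,25]]';  python3 -m crank '[[0,0,0,0,-0.15,0,25],[0,0,0,0,-0.15,0,25],[0,0,0,0,-0.15,0,25],[0,0,0,0,-0.15,0,25],[0,0,0,0,-0.15,0,25]]'; python3 -m crank '[[0,0,0,0,-0.15,0,25],[0,0,0,0,-0.15,0,25],[0,0,0,0,-0.15,0,25],[0,0,0,0,-0.15,0,25],[0,0,0,0,-0.15,0,25]]';  python3 -m crank '[[0,0,0,0,-0.15,0,25],[0,0,0,0,-0.15,0,25],[0,0,0,0,-0.15,0,25],[0,0,0,0,-0.10,0,25],[0,0,0,0,0,0,25]]';python3 go.py 572.4 160 150 57 2 -1
```

```text
time: 36.05
tcp_pos: [587.0, 88.2, 219.1]
tcp_rot: [-2.009, 0.383, 2.143]
wrist_force: [0.2, -0.8, 0.0]
finger_gap: 41.6
time: 36.55
tcp_pos: [586.9, 88.1, 219.2]
tcp_rot: [-1.61, 0.572, 2.967]
wrist_force: [-0.4, -0.6, -0.9]
finger_gap: 41.9
time: 37.05
tcp_pos: [586.9, 88.1, 219.2]
tcp_rot: [-1.181, 0.432, -2.468]
wrist_force: [-0.8, 0.7, -0.4]
finger_gap: 41.9
time: 37.55
tcp_pos: [587.0, 88.4, 219.4]
tcp_rot: [-1.023, 0.181, -1.959]
wrist_force: [-0.6, -0.7, -1.0]
finger_gap: 42.0
delta tool [-47.2  46.4 -76. ] tcp [587.   88.4 219.4] gap 42.0 F [-0.6 -0.7 -1. ] t 37.55
[[-0.373, -0.91, -0.18], [0.54, -0.055, -0.84], [0.755, -0.41, 0.512]] lean now 32.9 heading -5.8
rotvec tool [ 0.401 -0.43   0.168]
delta after turn [-72.064  27.642 -64.825]
q [ 0.283  0.789 -1.089  2.196  1.742  0.976  2.322]
```

```bash
python3 -m crank '[[-10,0,0,0.09,0,0.0,25],[-10,0,0,0.09,-0.05,0.02,25],[-10,0,0,0.08,-0.08,0.03,25],[-10,0,0,0.08,-0.12,0.06,25],[-10,0,0,0.06,-0.14,0.06,25]]'; python3 go.py 572.4 160 150 57 2 -1
```

```text
time: 38.05
tcp_pos: [601.4, 137.8, 226.7]
tcp_rot: [-0.591, 0.007, -1.585]
wrist_force: [0.8, 0.2, -0.8]
finger_gap: 41.7
delta tool [-21.3  18.5 -80.2] tcp [601.4 137.8 226.7] gap 41.7 F [ 0.8  0.2 -0.8] t 38.05
[[-0.014, -1.0, -0.007], [0.83, -0.007, -0.557], [0.557, -0.014, 0.83]] lean now 56.1 heading -0.5
rotvec tool [ 0.015 -0.033  0.037]
delta after turn [-23.228  18.09  -79.732]
q [ 0.007  0.913 -0.933  2.448  2.266  1.454  2.105]
```

```bash
python3 -m crank '[[-8,6,-27,0.015,-0.015,0.018,25],[-7,6,-27,0,-0.015,0.018,25],[-7,6,-26,0,0,0,25],[0,0,0,0,0,0,25],[0,0,0,0,0,0,25]]'; python3 go.py 572.4 160 61 57 2 -1; python3 ct.py 150 200 562 160; python3 pk.py 17
```

```text
time: 38.55
tcp_pos: [573.0, 159.0, 150.3]
tcp_rot: [-0.578, 0.003, -1.543]
wrist_force: [-0.5, -0.2, -0.7]
finger_gap: 41.3
delta tool [ -0.8  48.4 -75.1] tcp [573.  159.  150.3] gap 41.3 F [-0.5 -0.2 -0.7] t 38.55
[[0.028, -1.0, -0.003], [0.837, 0.025, -0.546], [0.546, 0.013, 0.837]] lean now 56.9 heading 1.7
rotvec tool [ 0.002 -0.006  0.004]
delta after turn [ -1.029  48.193 -75.171]
q [-0.118  1.147 -0.873  2.536  2.364  1.736  1.965]
side 127 ztop 184.0 circle ((564.999267578125, 160.14764404296875), 21.873197555541992) n 127
  slope [ -0.   -0.  182.5]
scene 209 ztop 186.6 circle ((567.6866455078125, 159.91831970214844), 23.44186019897461) n 91
  slope [  0.   -0.  184.8]
wrist 8869 ztop 185.6 circle ((563.9698486328125, 158.69384765625), 21.27321434020996) n 7333
  slope [  0.   -0.  184.7]
```

View pics/wrist17.png

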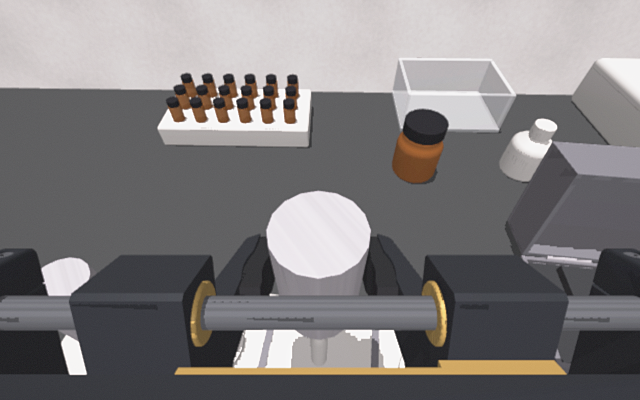

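View pics/scene17.png

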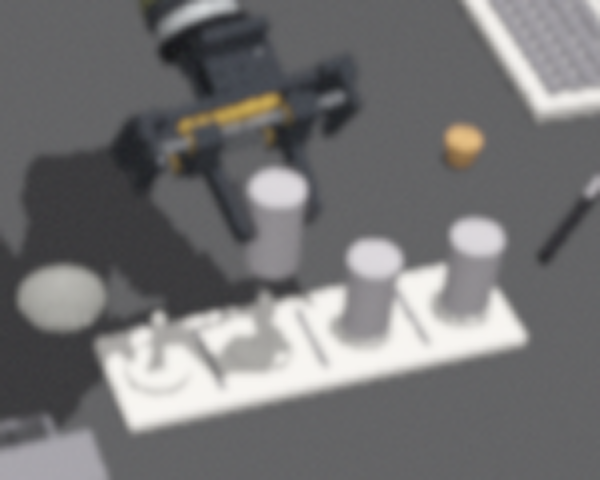

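```bash
python3 -m crank '[[0,10,-17.4,0,0,0,25],[0,11,-16.8,0,0,0,25],[0,11,-16.8,0,0,0,25],[0,9,-14,0,0,0,25],[0,5.8,-9,0,0,0,25]]'; python3 -m crank '[[0,1.6,-2.5,0,0,0,25],[0,1.1,-1.7,0,0,0,25],[0,0,0,0,0,0,25]]'; python3 st.py; python3 ct.py 50 110 562 160
```

```text
time: 39.35
tcp_pos: [572.1, 159.2, 62.4]
tcp_rot: [-0.577, 0.002, -1.543]
wrist_force: [0.7, 0.2, -1.3]
finger_gap: 41.7
time: 39.65
tcp_pos: [572.0, 159.6, 58.7]
tcp_rot: [-0.576, 0.002, -1.542]
wrist_force: [1.2, -0.5, -0.9]
finger_gap: 42.0
t 39.65 tcp [572.  159.6  58.7] gap 42.01937274746428 F [ 1.2 -0.5 -0.9]
R cols: x [ 0.029 -1.    -0.002] y [ 0.838  0.026 -0.545] z [0.545 0.014 0.839]
q [-0.142  1.377 -0.766  2.488  2.528  1.876  1.934]
side 135 ztop 92.7 circle ((563.6510009765625, 162.02772521972656), 21.155614852905273) n 131
  slope [ 0.  0. 91.]
scene 216 ztop 93.9 circle ((567.0061645507812, 158.39849853515625), 21.958961486816406) n 65
  slope [ 0.  0. 92.]
wrist 8835 ztop 92.3 circle ((562.291015625, 159.70843505859375), 21.442638397216797) n 7328
  slope [ 0.  -0.  91.4]
```

```bash
python3 -m crank '[[0,1.1,-1.7,0,0,0,25],[0,0,0,0,0,0,25]]'; python3 -m crank '[[0,0.5,-0.8,0,0,0,25],[0,0,0,0,0,0,25]]'
```

```text
time: 40.0
tcp_pos: [572.1, 159.7, 56.5]
tcp_rot: [-0.576, 0.002, -1.542]
wrist_force: [-0.3, 0.3, 0.8]
finger_gap: 41.8
time: 40.2
tcp_pos: [572.3, 159.7, 56.4]
tcp_rot: [-0.574, 0.003, -1.542]
wrist_force: [-0.9, -0.4, 6.3]
finger_gap: 41.7
```

```bash
python3 -m crank '[[0,0,0,0,0,0,55],[0,0,0,0,0,0,66],[0,0,0,0,0,0,66]]';  python3 ct.py 50 110 562 160;python3 -m crank '[[0,-8,12.5,0,0,0,66],[0,-11,17,0,0,0,66],[0,-11,17,0,0,0,66],[0,-11,17,0,0,0,66],[0,-11,17,0,0,0,66]]'; python3 st.py;python3 ct.py 50 110 562 160; python3 pk.py 18
```

```text
time: 40.5
tcp_pos: [571.6, 159.5, 54.8]
tcp_rot: [-0.578, 0.002, -1.542]
wrist_force: [-0.2, 0.6, -0.0]
finger_gap: 57.8
side 146 ztop 91.1 circle ((566.8079833984375, 162.51763916015625), 22.21563720703125) n 134
  slope [-0. -0. 89.]
scene 235 ztop 91.1 circle ((567.75, 160.83944702148438), 22.064777374267578) n 80
  slope [-0.  -0.  89.6]
wrist 9106 ztop 89.9 circle ((562.8599243164062, 159.6850128173828), 21.33103370666504) n 7371
  slope [ 0.  0. 89.]
time: 41.15
tcp_pos: [571.8, 159.4, 151.4]
tcp_rot: [-0.578, 0.002, -1.542]
wrist_force: [0.2, 0.4, -0.4]
finger_gap: 58.5
t 41.15 tcp [571.8 159.4 151.4] gap 58.478239979545194 F [ 0.2  0.4 -0.4]
R cols: x [ 0.029 -1.    -0.002] y [ 0.837  0.026 -0.546] z [0.546 0.014 0.838]
q [-0.116  1.148 -0.882  2.539  2.359  1.743  1.969]
side 120 ztop 90.5 circle ((566.30615234375, 162.14303588867188), 21.29220199584961) n 117
  slope [-0.   0.  88.9]
scene 208 ztop 91.2 circle ((565.6311645507812, 158.56430053710938), 21.83308219909668) n 86
  slope [ 0.   0.  89.4]
wrist 1946 ztop 90.1 circle ((554.5801391601562, 159.12428283691406), 18.954130172729492) n 1217
  slope [ 0. -0. 89.]
```

View pics/scene18.png

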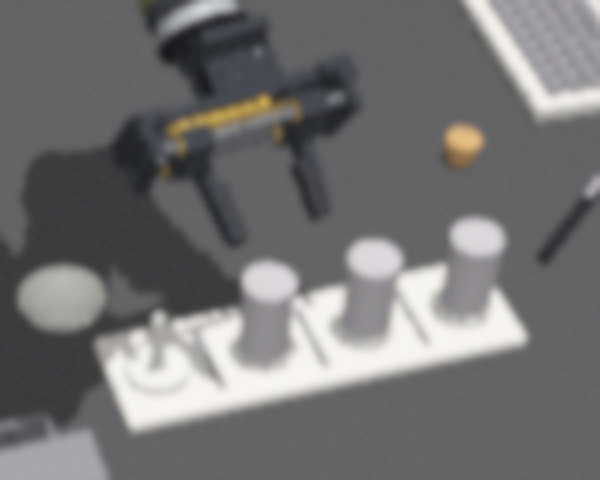

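```bash
python3 -m crank '[[20,0,40,-0.08,0,0,70],[25,0,30,-0.08,0,0,70],[35,10,10,-0.08,0.1,0,70],[25,10,0,-0.08,0.15,0,70],[15,0,0,-0.08,0.15,0,70]]'; python3 -m crank '[[0,-8,0,0,0.15,0,70],[0,-8,0,0,0.15,0,70],[0,-8,0,0,0.15,0,70],[0,-8,0,0,0.15,0,70],[0,-8,0,0,0.15,0,70]]'; python3 -m crank '[[0,0,0,0,0.15,0,70],[0,0,0,0,0.15,0,70],[0,0,0,0,0.15,0,70],[0,0,0,0,0.15,0,70],[0,0,0,0,0.15,0,70]]'; python3 -m crank '[[0,0,0,0,0.15,0,70],[0,0,0,0,0.15,0,70],[0,0,0,0,0.15,0,70],[0,0,0,0,0.15,0,70],[0,0,0,0,0.15,0,70]]';python3 go.py 650 -198.9 190 33 -5.2 1
```

```text
time: 41.95
tcp_pos: [622.3, 46.8, 179.0]
tcp_rot: [-0.962, 0.243, -1.832]
wrist_force: [-0.6, -0.8, -1.0]
finger_gap: 61.6
time: 42.45
tcp_pos: [596.9, 48.2, 210.9]
tcp_rot: [-1.275, 0.589, -2.565]
wrist_force: [-0.7, 0.1, 0.2]
finger_gap: 61.6
time: 42.95
tcp_pos: [597.1, 48.3, 210.6]
tcp_rot: [-1.819, 0.608, 2.8]
wrist_force: [0.1, -0.9, -0.1]
finger_gap: 62.3
time: 43.45
tcp_pos: [597.0, 48.3, 210.4]
tcp_rot: [-2.164, 0.285, 2.041]
wrist_force: [-0.6, -0.6, 0.0]
finger_gap: 61.4
delta tool [-228.8   37.   103. ] tcp [597.   48.3 210.4] gap 61.4 F [-0.6 -0.6  0. ] t 43.45
[[-0.435, 0.856, -0.281], [0.604, 0.046, -0.796], [-0.668, -0.515, -0.537]] lean now 37.3 heading 4.3
rotvec tool [0.097 0.617 0.076]
delta after turn [-241.416   58.074  -51.895]
q [ 0.549  1.021 -1.426  2.276  1.919  1.194  0.231]
```

```bash
python3 -m crank '[[0,0,0,0.02,0.123,0.015,70],[0,0,0,0.02,0.123,0.015,70],[0,0,0,0.02,0.123,0.015,70],[0,0,0,0.02,0.123,0.015,70],[0,0,0,0.016,0.123,0.015,70]]'; python3 -m crank '[[-45,0,0,0,0,0,70],[-45,0,0,0,0,0,70],[-45,0,0,0,0,0,70],[-45,0,0,0,0,0,70],[-45,0,0,0,0,0,70]]';python3 -m crank '[[-10,0,0,0,0,0,70],[0,0,0,0,0,0,70]]'; python3 go.py 653.4 -199 186 33 -5.2 1; python3 - <<'E'
from h import *
for n in("wrist","side"):
    g=r.get_image(n); cv2.imwrite(f"pics/{n}20.png",g["frame"]);W=cloud(g);f=g["frame"].astype(int)
    m=top(W,122,160,(640,730,-240,-160)); 
    if m.sum():
        p=W[m];print(n,m.sum(),p.mean(0),p.min(0),p.max(0)); print(cv2.minAreaRect(p[p[:,2]>140][:,:2].astype(np.float32)) if (p[:,2]>140).sum()>3 else "")
E
```

```text
time: 43.95
tcp_pos: [597.1, 48.4, 210.6]
tcp_rot: [-2.148, 0.003, 1.483]
wrist_force: [0.5, 0.2, 0.1]
finger_gap: 61.5
time: 44.45
tcp_pos: [577.9, -177.6, 211.5]
tcp_rot: [-2.149, 0.004, 1.487]
wrist_force: [0.9, 0.0, -1.1]
finger_gap: 62.2
time: 44.65
tcp_pos: [576.9, -188.1, 211.5]
tcp_rot: [-2.148, 0.004, 1.482]
wrist_force: [0.8, 0.8, 0.4]
finger_gap: 61.8
delta tool [ -4.   63.5 -50.7] tcp [ 576.9 -188.1  211.5] gap 61.8 F [0.8 0.8 0.4] t 44.65
[[0.088, 0.996, -0.004], [0.543, -0.051, -0.838], [-0.835, 0.072, -0.546]] lean now 33.1 heading -5.4
rotvec tool [ 0.001  0.004 -0.002]
delta after turn [ -3.935  63.393 -50.81 ]
q [ 1.043  1.013 -1.425  2.17   1.786  0.969  0.172]
wrist 1050 [ 678.4 -202.3  137. ] [ 673.9 -218.   122. ] [ 689.7 -187.6  148.7]
((682.771484375, -202.9132080078125), (29.439050674438477, 11.781328201293945), 86.03313446044922)
side 66 [ 683.8 -196.1  137. ] [ 677.1 -215.   122.6] [ 693.9 -183.8  148.6]
((686.384033203125, -197.78477478027344), (27.06715965270996, 11.404577255249023), 88.80496215820312)
```

View pics/wrist20.png

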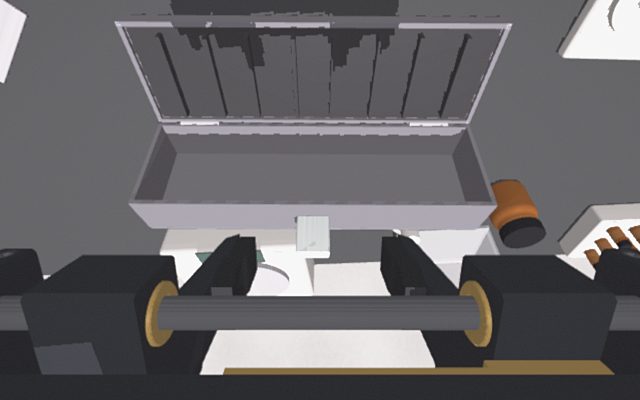

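View pics/side20.png

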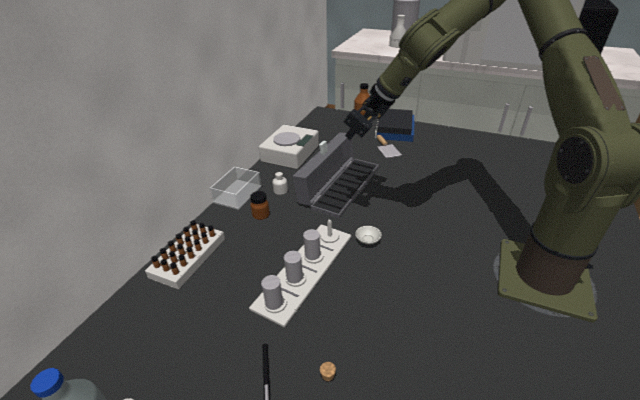

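```bash
python3 -m crank '[[-2,12,-16,0,0,0,70],[-2,25,-17,0,0,0,70],[0,25,-16,0,0,0,70],[0,0,0,0,0,0,70]]'; python3 -m crank '[[0,25,0,0,0,0,70],[0,25,0,0,0,0,70],[0,24,0,0,0,0,70],[0,0,0,0,0,0,70],[0,0,0,0,0,0,70]]'; python3 go.py 691 -202.7 124.3 33 -5.2 1; python3 - <<'E'
from h import *
g=r.get_image("wrist"); cv2.imwrite("pics/w21.png",g["frame"])
E
```

```text
time: 45.15
tcp_pos: [654.9, -193.0, 187.0]
tcp_rot: [-2.151, 0.003, 1.49]
wrist_force: [0.2, 0.5, 0.7]
finger_gap: 61.7
time: 45.65
tcp_pos: [692.5, -197.0, 126.9]
tcp_rot: [-2.151, 0.003, 1.491]
wrist_force: [-1.0, -0.2, 1.0]
finger_gap: 62.0
delta tool [-5.8  1.6  2.3] tcp [ 692.5 -197.   126.9] gap 62.0 F [-1.  -0.2  1. ] t 45.65
[[0.08, 0.997, -0.003], [0.546, -0.046, -0.836], [-0.834, 0.065, -0.548]] lean now 33.2 heading -4.9
rotvec tool [0.004 0.011 0.003]
delta after turn [-5.81   1.623  2.256]
q [ 0.895  1.208 -1.293  1.9    1.893  0.951  0.298]
```

View pics/w21.png

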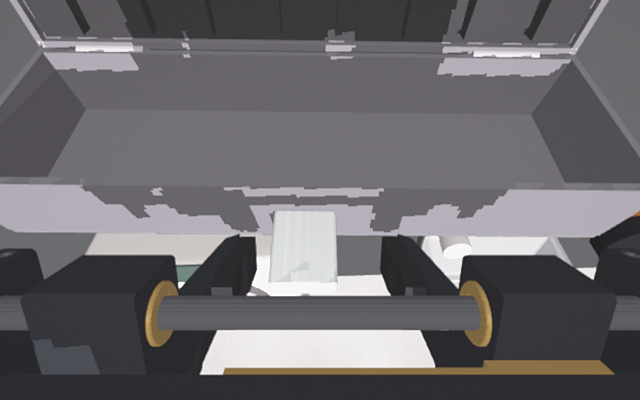

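```bash
python3 -m crank '[[-6,1.6,2,0,0.011,0,70],[0,0,0,0,0,0,70]]'; python3 -m crank '[[0,0,0,0,0,0,15],[0,0,0,0,0,0,15],[0,0,0,0,0,0,15],[0,0,0,0,0,0,15],[0,0,0,0,0,0,15]]' 15; python3 -m crank '[[0,0,0,0,0,0,15],[0,0,0,0,0,0,15]]'; python3 go.py 691 -202.7 124.3 33 -5.2 1; python3 - <<'E'
from h import *
g=r.get_image("wrist"); cv2.imwrite("pics/w22.png",g["frame"])
q=np.arange(1.7,-0.01,-0.1)
x=-125*np.cos(q)+24*np.sin(q); z=125*np.sin(q)+24*np.cos(q)
s=r.observe();R=Rn.from_euler('xyz',s["tcp_rot"]).as_matrix()
for a,b,c in zip(q[1:],np.diff(x),np.diff(z)):
    d=R.T@np.array([b*.9959,-b*.0899,c]); print("%.1f"%a,d)
E
```

```text
time: 45.9
tcp_pos: [691.0, -206.7, 124.5]
tcp_rot: [-2.151, -0.001, 1.477]
wrist_force: [-2.0, 0.3, 0.3]
finger_gap: 61.8
time: 46.4
tcp_pos: [691.5, -203.8, 124.1]
tcp_rot: [-2.151, -0.003, 1.481]
wrist_force: [1.6, 2.3, -0.7]
finger_gap: 29.8
time: 46.6
tcp_pos: [691.6, -203.9, 124.1]
tcp_rot: [-2.151, -0.003, 1.481]
wrist_force: [1.4, 4.2, -1.1]
finger_gap: 29.5
delta tool [ 1.1 -0.5  0.4] tcp [ 691.6 -203.9  124.1] gap 29.5 F [ 1.4  4.2 -1.1] t 46.60
[[0.09, 0.996, 0.003], [0.546, -0.046, -0.836], [-0.833, 0.077, -0.548]] lean now 33.3 heading -4.9
rotvec tool [ 0.004 -0.001  0.003]
delta after turn [ 1.103 -0.536  0.435]
q [ 0.906  1.214 -1.291  1.897  1.896  0.945  0.298]
1.6 [ 0.  -9.6  8.4]
1.5 [ 0.  -8.7  9.3]
1.4 [ 0.  -7.7 10.1]
1.3 [-0.  -6.6 10.9]
1.2 [-0.  -5.5 11.5]
1.1 [-0.  -4.4 12. ]
1.0 [-0.  -3.1 12.3]
0.9 [-0.  -1.9 12.6]
0.8 [-0.  -0.6 12.7]
0.7 [-0.   0.6 12.7]
0.6 [-0.   1.9 12.6]
0.5 [-0.   3.2 12.3]
0.4 [-0.   4.4 11.9]
0.3 [-0.   5.5 11.5]
0.2 [-0.   6.7 10.8]
0.1 [-0.   7.7 10.1]
-0.0 [-0.   8.7  9.3]
```

View pics/w22.png

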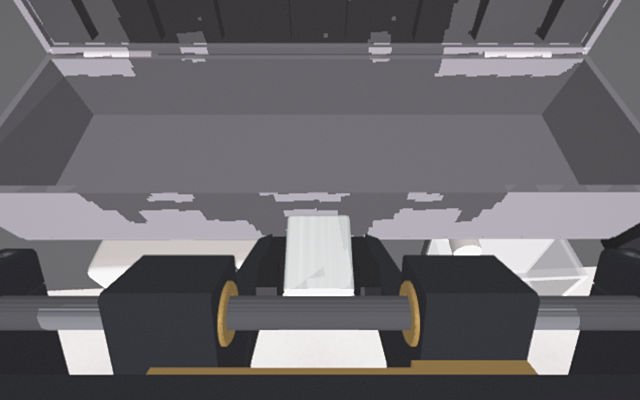

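```bash
python3 -m crank '[[0,-4.8,4.2,0,0,0,15],[0,-4.8,4.2,0,0,0,15],[0,-8.7,9.3,0,0,0,15],[0,-7.7,10.1,0,0,0,15],[0,-6.6,10.9,0,0,0,15]]'; python3 go.py 600 -200 100
```

```text
time: 47.15
tcp_pos: [641.4, -199.2, 130.5]
tcp_rot: [-2.152, -0.004, 1.481]
wrist_force: [3.0, 5.8, -3.7]
finger_gap: 29.6
delta tool [-4.6  2.9 51.2] tcp [ 641.4 -199.2  130.5] gap 29.6 F [ 3.   5.8 -3.7] t 47.15
[[0.09, 0.996, 0.004], [0.547, -0.046, -0.836], [-0.832, 0.077, -0.549]] lean now 33.3 heading -4.8
q [ 0.957  1.189 -1.317  2.039  1.943  0.978  0.195]
```

```bash
python3 -m crank '[[0,-5.5,11.5,0,0,0,15],[0,-4.4,12,0,0,0,15],[0,-3.1,12.3,0,0,0,15],[0,-1.9,12.6,0,0,0,15],[0,-0.6,12.7,0,0,0,15]]'; python3 go.py 600 -200 100; python3 - <<'E'
from h import *
g=r.get_image("side"); cv2.imwrite("pics/s23.png",g["frame"])
E
```

```text
time: 47.65
tcp_pos: [582.5, -193.8, 110.2]
tcp_rot: [-2.153, -0.004, 1.481]
wrist_force: [3.6, 6.8, -5.6]
finger_gap: 30.2
delta tool [-4.6 18.4 -9.4] tcp [ 582.5 -193.8  110.2] gap 30.2 F [ 3.6  6.8 -5.6] t 47.65
[[0.09, 0.996, 0.004], [0.548, -0.046, -0.835], [-0.832, 0.077, -0.55]] lean now 33.4 heading -4.8
q [ 1.001  1.22  -1.326  2.209  2.056  1.049  0.054]
```

View pics/s23.png

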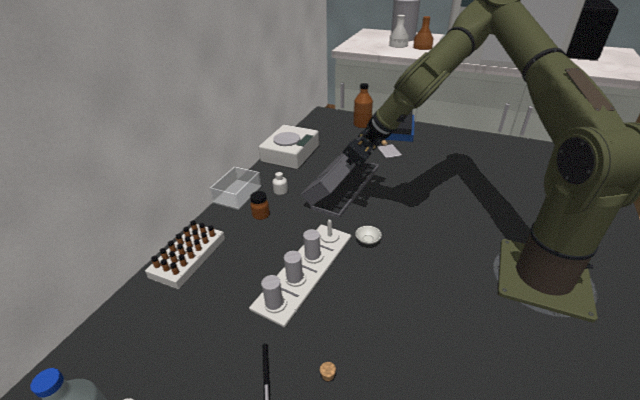

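```bash
python3 -m crank '[[0,0.6,12.7,0,0,0,15],[0,1.9,12.6,0,0,0,15],[0,3.2,12.3,0,0,0,15],[0,4.4,11.9,0,0,0,15],[0,5.5,11.5,0,0,0,15]]'; python3 go.py 529.1 -188.3 27.3
```

```text
time: 48.2
tcp_pos: [540.5, -189.9, 63.6]
tcp_rot: [-2.154, -0.004, 1.481]
wrist_force: [4.2, 4.6, -2.3]
finger_gap: 29.7
delta tool [ 0.5 23.9 29.6] tcp [ 540.5 -189.9   63.6] gap 29.7 F [ 4.2  4.6 -2.3] t 48.20
[[0.09, 0.996, 0.004], [0.548, -0.046, -0.835], [-0.831, 0.077, -0.55]] lean now 33.4 heading -4.8
q [ 1.014  1.323 -1.294  2.33   2.206  1.153 -0.05 ]
```

```bash
python3 -m crank '[[0,3.2,5.5,0,0,0,15],[0,3.5,5.3,0,0,0,15],[0,3.7,5.1,0,0,0,15],[0,4,5,0,0,0,15],[0,4.2,4.7,0,0,0,15]]'; python3 -m crank '[[0,2.2,2.3,0,0,0,15],[0,2.2,2.3,0,0,0,15],[0,0.5,0,0,0,0,15],[0,0,0,0,0,0,15]]'; python3 go.py 529.1 -188.3 27.3; python3 - <<'E'
from h import *
g=r.get_image("side"); cv2.imwrite("pics/s24.png",cv2.resize(g["frame"][120:250,240:440],None,fx=4,fy=4)); W=cloud(g); m=top(W,45,90,(520,660,-370,-10)); P=W[m]
g=r.get_image("scene");W=cloud(g);m=top(W,45,90,(560,640,-350,-40)); P=W[m]; A=np.c_[P[:,:2],np.ones(len(P))]; k=np.linalg.lstsq(A,P[:,2],rcond=None)[0]; print("lid plane slope",[round(float(v),4) for v in k[:2]],"z",P[:,2].mean())
E
```

```text
time: 48.7
tcp_pos: [529.5, -188.9, 33.9]
tcp_rot: [-2.153, -0.004, 1.48]
wrist_force: [2.4, 6.3, -0.8]
finger_gap: 30.0
time: 49.1
tcp_pos: [529.2, -188.9, 30.5]
tcp_rot: [-2.159, -0.003, 1.482]
wrist_force: [-7.1, 4.1, 16.9]
finger_gap: 29.6
delta tool [0.6 2.5 1.9] tcp [ 529.2 -188.9   30.5] gap 29.6 F [-7.1  4.1 16.9] t 49.10
[[0.089, 0.996, 0.003], [0.553, -0.047, -0.832], [-0.828, 0.075, -0.555]] lean now 33.7 heading -4.8
q [ 1.016  1.404 -1.261  2.358  2.299  1.209 -0.073]
lid plane slope [-0.0267, 0.0055] z 61.519597557899374
```

View pics/s24.png

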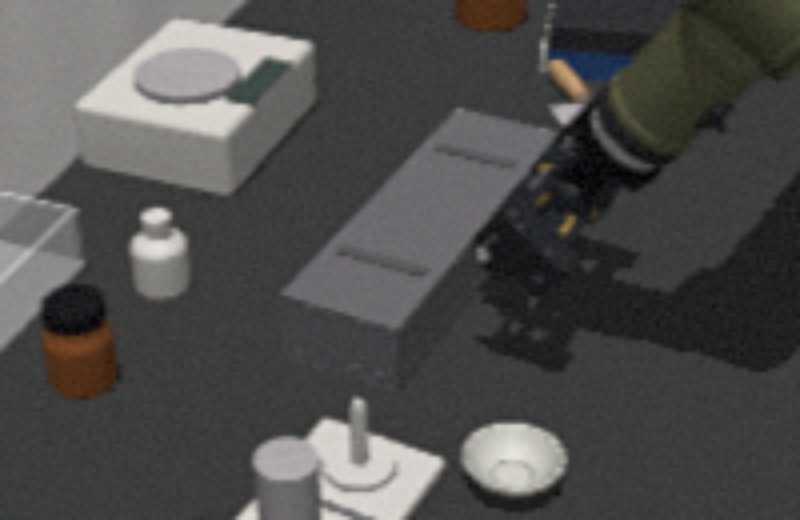

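```bash
python3 -m crank '[[0,-0.8,-0.5,0,0,0,15],[0,0,0,0,0,0,60],[0,0,0,0,0,0,70],[0,0,0,0,0,0,70]]'; python3 -m crank '[[0,-15,0,0,0,0,70],[0,-25,0,0,0,0,70],[0,-30,0,0,0,0,70],[0,-30,-10,0,0,0,70],[0,-10,-30,0,0,0,70]]';python3 -m crank '[[0,-10,-30,0,0,0,70],[0,0,0,0,0,0,70],[0,0,0,0,0,0,70],[0,0,0,0,0,0,70]]'; python3 go.py 529.1 -188.3 27.3; python3 - <<'E'
from h import *
for n in ("side","scene"):
    g=r.get_image(n); cv2.imwrite(f"pics/{n}25.png",g["frame"]);W=cloud(g);m=top(W,50,90,(562,632,-345,-45)); P=W[m]; A=np.c_[P[:,:2]-P[:,:2].mean(0),np.ones(len(P))]; k=np.linalg.lstsq(A,P[:,2],rcond=None)[0]; print(n,"lid plane slope",[round(float(v),4) for v in k[:2]],"z",P[:,2].mean())
E
python3 ct.py 50 110 582 335;python3 ct.py 50 110 572 247;python3 ct.py 50 110 562 160
```

```text
time: 49.6
tcp_pos: [527.3, -191.2, 27.2]
tcp_rot: [-2.15, -0.0, 1.476]
wrist_force: [1.7, -0.7, 1.0]
finger_gap: 51.8
time: 50.1
tcp_pos: [496.6, -186.8, 142.0]
tcp_rot: [-2.146, -0.001, 1.483]
wrist_force: [1.2, -0.8, -1.3]
finger_gap: 61.6
time: 50.5
tcp_pos: [518.5, -189.5, 165.3]
tcp_rot: [-2.148, -0.001, 1.479]
wrist_force: [-0.2, 0.4, -0.3]
finger_gap: 61.8
delta tool [  2.1 121.3  66.6] tcp [ 518.5 -189.5  165.3] gap 61.8 F [-0.2  0.4 -0.3] t 50.50
[[0.091, 0.996, 0.001], [0.544, -0.049, -0.838], [-0.834, 0.077, -0.546]] lean now 33.1 heading -5.2
q [ 1.073  1.07  -1.387  2.353  1.971  1.015 -0.024]
side lid plane slope [0.0006, 0.0004] z 61.852045749907305
scene lid plane slope [-0.001, 0.0] z 61.97108357351867
side 213 ztop 90.7 circle ((585.01904296875, 337.1742248535156), 21.23802375793457) n 209
  slope [ 0.  0. 89.]
scene 197 ztop 91.4 circle ((587.0709838867188, 335.2843933105469), 21.128211975097656) n 65
  slope [-0.  -0.  89.8]
wrist none
side 173 ztop 90.7 circle ((573.884033203125, 248.8392333984375), 21.24382972717285) n 165
  slope [-0.   0.  89.1]
scene 204 ztop 90.9 circle ((576.6666259765625, 246.351318359375), 21.858219146728516) n 90
  slope [ 0.  -0.  89.1]
wrist none
side 139 ztop 90.6 circle ((564.5128784179688, 161.7600860595703), 20.958898544311523) n 135
  slope [-0.  0. 89.]
scene 208 ztop 91.4 circle ((566.7120361328125, 157.9755096435547), 21.195642471313477) n 71
  slope [ 0.   0.  89.7]
wrist none
```

View pics/side25.png

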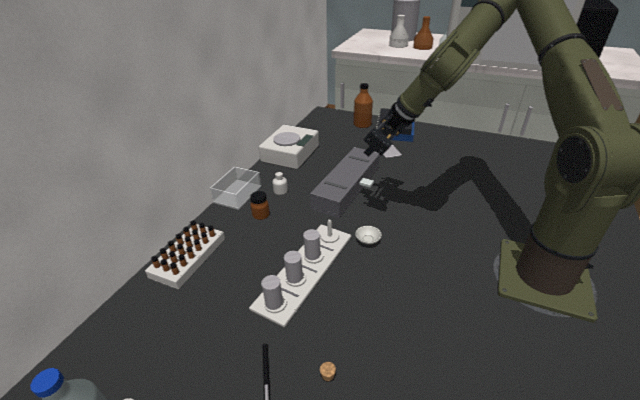

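View pics/scene25.png

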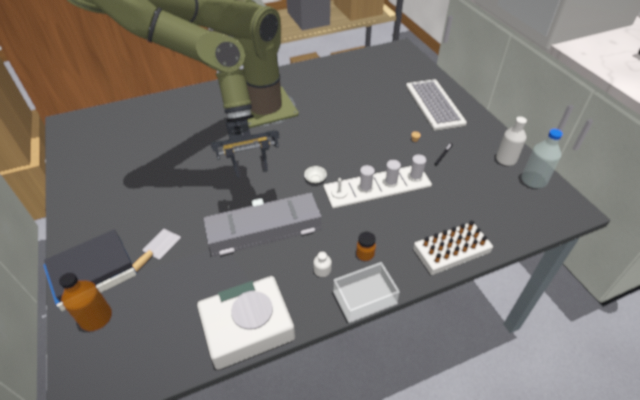

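```bash
python3 - <<'E'
from station import r
print(r.hand_in())
E
```

```text
the job is handed in; nothing more can be done
None
```

The job is handed in, at about 51 s of the 210 s. The lid is shut and all three cups are hanging. Only three cups were in the case; the fourth place was empty.

- **Lid opening:** I opened it by the tab to about 1.6 rad and let go. It fell onto its stop and stayed open by itself.
- **Cups:** They hang mouth down on pegs 2, 3 and 4, counting from the case side. I lowered each until it pressed on its collar with 4 to 6 N, then released it.
- **Closing:** I lowered the lid by the tab at about 1 rad/s, and about half that over the last 0.3 rad. At the bottom the wrist force rose to about 18 N, within the 120 N limit.

**Last checks, from the scene and side cameras:**
- **Cups:** The tops are 90–91 mm above the bench, where a seated cup's should be. The measured axes are within about 5 mm of the peg positions I estimated. The two cameras disagree with each other by up to 4 mm.
- **Lid:** It is flat, with a slope of 0.001 or less and its top at 62 mm, so it is closed.
- **Gripper and bench:** The wrist force reads about zero and the fingers are clear of everything. The other things on the bench look where they were at the start; I checked this by eye only.

I saw no cup get knocked aside, and no check failed.

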